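Third hand at the bracket jig

ROBOT

A 6-joint arm with a two-finger parallel gripper is mounted at the origin on the work surface. World frame = base frame: x ahead of the robot, y to its left, z up, the work surface at z = 0. Lengths are in m, angles in rad, forces in N, time in s.
With the tool pointing down it reaches from about 0.225 to 0.875 m from the base axis. Payload 3.4 kg.
Tool frame: the origin (TCP) lies at the very end of the fingers, on their centre line; the grasp point (between the pads) lies env.hold_point_z behind it (env.hold_point_z is the distance from the TCP to the grasp point, in m); z points along the fingers, y is the direction in which the jaws open and shut (so a half turn about z gives the same grasp; the last joint's range is limited). The gripper opens to 85 mm and grips with 20 to 120 N. Pads are 22 mm wide; open, the fingers measure 114 mm over their backs; the gripper's body (76 mm by 85 mm) begins 54 mm behind the grasp point. The pads swing forward as they close: fully open they stand 13 mm farther back than shut.
Start: joints at [1.112, 0.276, 1.505, -0, 1.361, -0.121], TCP at [0.191, 0.543, 0.231] pointing down, gripper open.
Joint ranges: [-2.89, 2.89], [-0.75, 2.08], [0.22, 2.7], [-1.18, 4.32], [0.11, 2.71], [-2.7, 2.7]. Speed limits (rad/s): [2.57, 2.57, 3.14, 3.14, 3.14, 3.14].

INTERFACE

Orientations are given as [roll, pitch, yaw] about the fixed x, y, z axes, in that order (R = Rz(yaw) Ry(pitch) Rx(roll)).
In Python, from station import telemetry, imaging, job, env gives the robot as it stands. The module is installed in compiled form; this text tells all that it offers.
- The arm moves only by the tool apply_moves, never from a script. Its argument "plan" is one flat list of numbers, 7 for each row, row after row: the shift along the tool's x, y, z in m, then the turn, a rotation vector about the tool's x, y, z in rad, then the gripper's target within -1 to 1 (fully open at 1, half-way at 0, shut at -1). A call has 1 to 12 rows; each row shifts and turns the commanded pose from where the row before left it, along the tool's axes as they then stand; what a row does not reach is not made up. A row lasts 1/12 s, in which the tool goes at most 41.7 mm and 7.16 degrees, less where a joint would pass 70% of its speed; a pose out of reach is approached as far as the arm can. A call is refused whole if a number of a shift passes 0.0417 or a number of a turn 0.125, either way. A call with a gripper value outside its range is refused whole. The fingers move at their own pace and stop on an object; "squeeze" is the grip in N (left out, the last holds). Time passes only in rows, so rows that do not move let the fingers close. It gives the time, the measured TCP pose, the force and the opening at its end, in the units of the state.
- telemetry.get_state(): the state, without advancing time (a new reading comes with each control period).
- imaging.capture(name): name is "side" or "top"; returns the picture (400x640x3 uint8, red, green, blue); there is no depth.
- imaging.camera_info(name): a dict with "camera_matrix" (3x3 intrinsics, pixels), "dist" ([k1, k2, p1, p2, k3] as OpenCV has them; the pictures are not rectified), "rvec" (rotation vector, rad) and "tvec" (3), from world to camera coordinates, as OpenCV has them. Camera axes: x right, y down, z forward; pixel columns grow to the right and rows downward; lengths in m; the calibration is good to about 2 mm. A picture is of the moment at which its call begins. camera_info takes no time and is no camera call.
- job.finish_job(): hands the job in, once; it reports no verdict.
Trained networks look in the newest picture that a camera, given by its name, has taken for a name from the list of things; names that differ only in an ending like _2 or _b are one class to them, and where a whole thing is asked for, a point or a joint stands for the part that bears it (a point fixed in the world has none). Each returns a list of dicts, best first, with "score" (0 to 1); they miss things now and then, are a little off and sometimes report something else, mostly with a low value. They report only what shows in the picture. A call takes as long as a camera call.
- imaging.silhouettes(camera, label): "pixels" (400x640 bool, what is visible of it) and "xy" ([column, row] in pixels, amid what is visible of it).
The state is a dict: "time": time; "joints": joint angles; "joint_velocities": joint speeds; "joint_torque": joint torques, N m; "tcp_pos": TCP position; "tcp_rot": TCP orientation; "force": force on the tool from outside, world axes, zero at the start; "moment": the same for the moment, N m; "opening": opening from 0.0 (shut) to 1.0 (fully open).
Only numpy, scipy, OpenCV 4.12 (cv2) and the standard library are available. Lean on these libraries where they do the work, as an engineer would, in place of code of your own. Each camera call takes 0.05 s, during which the arm holds its last target.

TASK

The tote of bolts stands in the way on the assembly jig: carry it upright to the two-pronged hook stand, hang it there by its handle bar across both prongs and let go of it. Then pick up the ribbed angle bracket and, low on the jig's bed, press its upright flange flat and centred against the spring-loaded pressure plate with a steady push of about 10 newtons (the plate's pointer then stands between the two marks), so that someone can bolt it. Finish while still holding the bracket pressed there, and leave everything else on the bench where it lies.

Things in the scene. Friction and masses are not known exactly. Their poses are not given: they have to be found in the camera images.
- jig: Assembly jig, fixed; place and yaw vary. Origin on the bench top; x = pressing direction, away from the robot. In mm: aluminium bed x -110..165, y -80..80, top at z=10; grey spring housing x 115..165, 100 wide, top z=62; on the +y side a rail (x 45..120, y 53..67, top z=44) with two dark cross marks 9 apart for the plate's pointer.
- press_plate: Jig's spring-loaded upright plate, 70 wide, 46 high, 10 mm thick. Origin: centre of its front (-x) face; axes as the jig's. Unloaded at x=70, y=0, z=37 mm in the jig's frame; slides only along jig +x, 30 mm to a rigid stop. Resists with 2.4 N + 0.6 N per mm of travel (10 N at 12.7 mm). Its pointer stands between the rail's marks from 8 to 17 mm of travel.
- hook: Hook stand, fixed. Origin on the bench under its post (20x30 mm). In mm: base x -30..90, 130 wide, 12 thick; cross piece at the post 14x100, top z=181. Two steel prongs 8 thick at y=-42 and +42, axis at z=170, run along -x (roughly towards the robot) to x=-105, then turn up to tips at x=-118 with tops at z=192. Between the prongs 76 free.
- tote: Open steel tote with bolts fixed in it, 0.3 to 0.55 kg: tray 70 (x) x 140 (y) x 50 mm high, end straps at y=-66 and +66 mm carrying a handle bar. Origin: centre of its underside. At first it stands on the jig's bed in front of the plate, its y roughly along the jig's y.
- tote_bar (a point): Middle of the tote's handle bar: a round bar 12 mm thick, 126 mm free between the straps along the tote's y, its axis 120 mm above the tote's underside; nothing between bar and tray (64 mm free). Site axes as the tote's.
- bracket: Ribbed aluminium angle bracket on the bench, 0.15 to 0.3 kg. Origin: centre of the foot's underside; x points to the flange. Foot 90 (x) x 60 (y) x 6 mm; upright flange 60 wide, 6 thick, top at 50 mm, at the +x end; mid rib 10 thick (y -5..5), top at 48 mm, x -37..39: grip the rib at its middle, across y.
- flange_face (a point): Middle of the flange's outer face, the face to be pressed on the plate: 45 mm ahead (+x) of the bracket's origin and 27 mm above its underside. Site axes as the bracket's.
- wrench: Open wrench, 180 mm, lying at the left; bystander.
- screwdriver: Screwdriver, 170 mm, lying at the right; bystander.
- grease_jar: Jar, 64 mm diameter, 75 mm high; bystander.
- water_bottle: Clear bottle, 64 mm diameter, 190 mm high, at the right side; bystander.
- bearing_ring: Steel ring, 72 mm diameter, 14 mm high; bystander.
- flat_bar: Flat aluminium bar 110x32x8 mm with no rib or flange (not the bracket); bystander.
- hammer: Hammer, 260 mm, lying at the left; bystander.

How it is judged:
On the way:
1. the tote hangs by its bar on both prongs of the hook, let go (contact force between tote and hook above 1.5 N and contact force between tote and the arm below 0.05 N and contact force between tote and the fingers below 0.05 N and x of tote_bar in the frame of hook between -0.115 and -0.005 m and y of tote_bar in the frame of hook between -0.03 and 0.03 m and z of tote_bar in the frame of hook between 0.168 and 0.192 m and angle between tote's own z axis and vertical below 0.25 rad), for 0.3 s.
At the end, for the whole second after the job is handed in: Tote hangs upright (0.25 rad) by its bar on both prongs (30 mm sideways), untouched. Bracket, in the fingers, pushes the plate with 6-14 N, at rest, flange on the plate (4 mm), centred 10 mm, square and upright 0.09 rad, underside at most 12 mm above the bed (all of step 1 and contact force between bracket and press_plate between 6 and 14 N and x of flange_face in the frame of press_plate between -0.004 and 0.004 m and y of flange_face in the frame of press_plate between -0.01 and 0.01 m and angle between the x axis of bracket and the x axis of jig, either way round below 0.09 rad and angle between bracket's own z axis and vertical below 0.09 rad and z of bracket in the frame of jig between 0.007 and 0.022 m and contact force between bracket and the fingers above 2 N and linear speed of bracket below 0.01 m/s and linear speed of tote below 0.05 m/s); the arm keeps its last pose, push and grip.
It fails at once if the tote is tipped so that bolts would spill (over 0.7 rad) (angle between tote's own z axis and vertical above 0.7 rad).
It fails at once if the pressure plate is rammed with more than 30 N (contact force between bracket and press_plate above 30 N).
It fails at once if a bystander is shifted by more than 30 mm (distance of any of wrench, screwdriver, grease_jar, water_bottle, bearing_ring, flat_bar, hammer from where it was at the start of the episode above 0.03 m).
It also fails if it takes over 64 s, if anything falls off the work surface, if the arm or the gripper's body presses on something with over 40 N, if the wrist force passes 120 N, or if a joint passes its speed limit or range.

## Working session

There is one attempt and no reset: what is moved stays moved. The work goes in short steps, Python scripts to look and compute and a tool call to move; the robot and the scene stay as the last step left them, time stands still between calls to the robot, and variables do not carry over. Pictures are saved under pics/ and viewed, and the job is handed in when it is done.

Besides the shell and the picture viewer there is one more tool, called after "Request:" as a command line: name --argument value ..., lists and objects as JSON in quotes. apply_moves: Moves the arm, as the interface text tells. Its arguments: {"type":"object","properties":{"plan":{"type":"array"},"squeeze":{"type":"number"}},"required":["plan"]}

```bash
ls; mkdir -p pics; python3 - <<'E'
from station import telemetry, imaging, job, env
import cv2
print(env.hold_point_z, telemetry.get_state())
for n in ("side","top"):
    im=imaging.capture(n); cv2.imwrite(f"pics/{n}0.png",im[:,:,::-1]); print(imaging.camera_info(n))
print(telemetry.get_state()['time'])
E
```

```text
pics
0.0187 {'time': 0.0, 'joints': array([ 1.11204957e+00,  2.76592758e-01,  1.50617855e+00,  4.31628743e-05,
        1.36071827e+00, -1.21026600e-01]), 'joint_velocities': array([-0.00161316,  0.00089886, -0.00063242,  0.00048537, -0.00029958,
        0.00085225]), 'joint_torque': array([-1.00383604e-04, -4.16774118e+01, -2.45811099e+01, -4.41112115e-04,
        1.08781134e-02, -1.63099656e-05]), 'tcp_pos': array([0.19027524, 0.5420151 , 0.23042291]), 'tcp_rot': array([-3.13971470e+00, -2.70905878e-04,  2.80386320e+00]), 'force': array([ 0.82613023,  0.38327345, -0.58412286]), 'moment': array([-0.04251711,  0.02044056,  0.00949949]), 'opening': 0.9991689858010913}
{'camera_matrix': array([[449.37964632,   0.        , 319.22157586],
       [  0.        , 449.37964632, 196.09482822],
       [  0.        ,   0.        ,   1.        ]]), 'dist': array([-0.09373559,  0.        ,  0.        ,  0.        ,  0.        ]), 'rvec': array([ 2.00549131, -0.78886569,  0.46063297]), 'tvec': array([-0.43709916,  0.2559695 ,  1.19198686])}
{'camera_matrix': array([[377.14371041,   0.        , 315.32473833],
       [  0.        , 377.14371041, 203.64154679],
       [  0.        ,   0.        ,   1.        ]]), 'dist': array([-0.04762057,  0.        ,  0.        ,  0.        ,  0.        ]), 'rvec': array([ 2.21469353, -2.17254809,  0.02024263]), 'tvec': array([-0.0531322 ,  0.55378788,  1.19876294])}
0.1
```

View pics/side0.png

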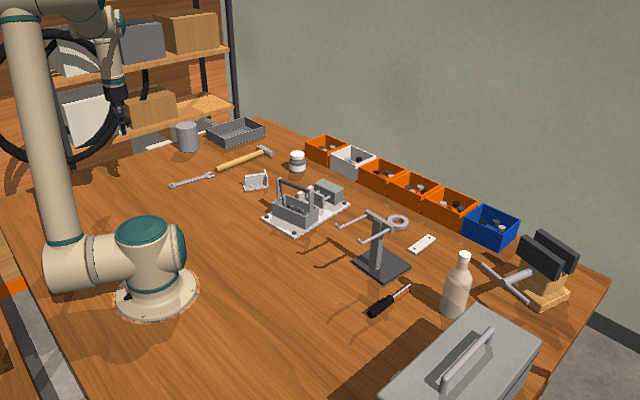

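View pics/top0.png

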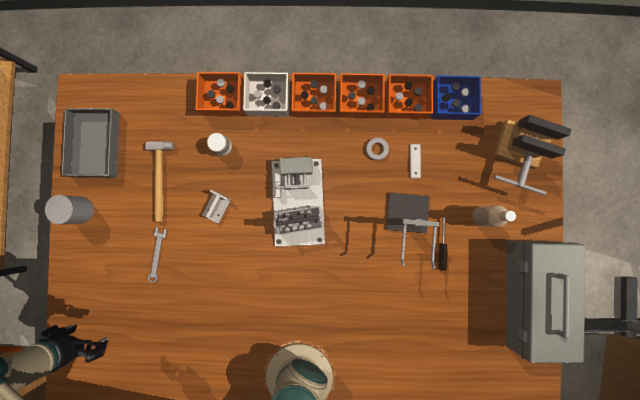

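```bash
python3 - <<'E'
from station import telemetry, imaging, job, env
import cv2, numpy as np
M={}
for n in ("side","top"):
    im=imaging.capture(n); ov=im[:,:,::-1].copy()
    for i,l in enumerate(["jig","press_plate","hook","tote","bracket","tote_bar"]):
        r=imaging.silhouettes(n,l)
        print(n,l,[(round(float(d['score']),2),np.round(d['xy']),int(d['pixels'].sum())) for d in r[:3]])
        if r:
            M[n+"_"+l]=r[0]['pixels']
            if l!='tote_bar':
                col=[(0,0,255),(0,255,0),(255,0,0),(0,255,255),(255,0,255)][i]
                c,_=cv2.findContours(r[0]['pixels'].astype(np.uint8),cv2.RETR_LIST,cv2.CHAIN_APPROX_NONE)
                cv2.drawContours(ov,c,-1,col,1)
    np.save(f"{n}_im.npy",im)
    a=(slice(130,300),slice(220,460)) if n=='side' else (slice(130,280),slice(190,460))
    cv2.imwrite(f"pics/{n}1.png",cv2.resize(ov[a],None,fx=2.9,fy=2.9,interpolation=cv2.INTER_CUBIC))
np.savez("masks.npz",**M)
E
```

```text
side jig [(0.74, array([322., 209.]), 1579)]
side press_plate [(0.44, array([320., 199.]), 188)]
side hook [(0.65, array([381., 256.]), 2042), (0.29, array([254., 180.]), 408)]
side tote [(0.81, array([295., 206.]), 1360)]
side bracket [(0.74, array([256., 183.]), 333)]
side tote_bar [(0.71, array([296., 209.]), 1361)]
top jig [(0.65, array([300., 192.]), 3186), (0.64, array([495., 218.]), 696), (0.45, array([410., 216.]), 1737)]
top press_plate [(0.74, array([292., 182.]), 243)]
top hook [(0.85, array([410., 216.]), 1817)]
top tote [(0.61, array([297., 221.]), 1101)]
top bracket [(0.74, array([216., 207.]), 526)]
top tote_bar [(0.56, array([298., 218.]), 1095)]
```

View pics/side1.png

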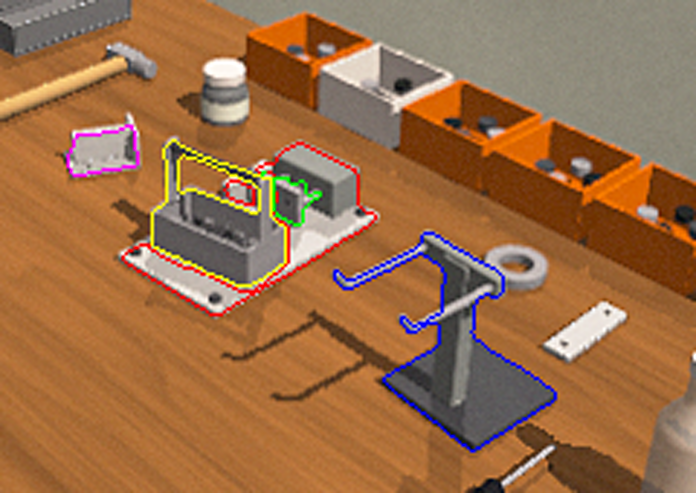

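View pics/top1.png

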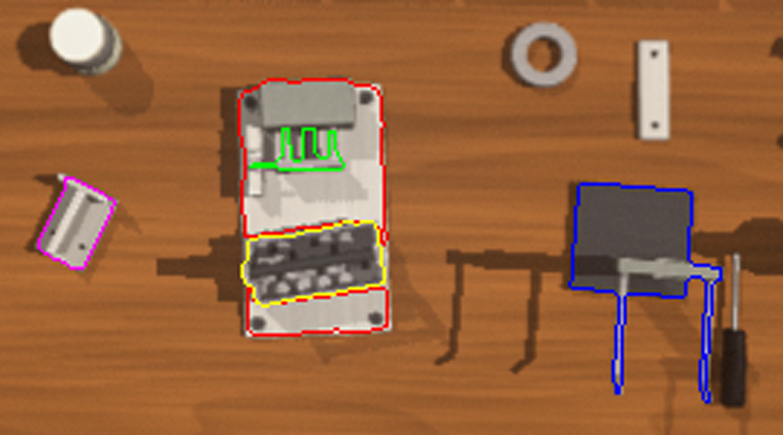

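```bash
cat > fit.py <<'E'
import numpy as np, cv2
from scipy.optimize import minimize
from station import imaging
CI={n:imaging.camera_info(n) for n in("side","top")}
def proj(n,P):
    c=CI[n]; return cv2.projectPoints(np.asarray(P,float).reshape(-1,1,3),c['rvec'],c['tvec'],c['camera_matrix'],c['dist'])[0].reshape(-1,2)
def box(x0,x1,y0,y1,z0,z1): return np.array([[x,y,z] for x in(x0,x1) for y in(y0,y1) for z in(z0,z1)])/1000.
def hor(f,t,r):  # bar
    a=np.array(f);b=np.array(t);lo=np.minimum(a,b)-r;hi=np.maximum(a,b)+r
    return box(lo[0],hi[0],lo[1],hi[1],lo[2],hi[2])
MOD={
'jig':[box(-110,165,-80,80,0,10),box(115,165,-50,50,10,62),box(45,120,53,67,10,44),box(70,80,-35,35,14,60)],
'hook':[box(-30,90,-65,65,0,12),box(-10,10,-15,15,0,181),box(-7,7,-50,50,159,181)]+[b for s in(-42,42) for b in(box(-105,0,s-4,s+4,166,174),box(-122,-105,s-4,s+4,166,192))],
'tote':[box(-35,35,-70,70,0,50),box(-7,7,-70,-63,0,124),box(-7,7,63,70,0,124),box(-6,6,-63,63,114,126)],
'bracket':[box(-45,45,-30,30,0,6),box(39,45,-30,30,0,50),box(-37,39,-5,5,0,48)],
}
def T(p,z,P):
    c,s=np.cos(p[2]),np.sin(p[2]); R=np.array([[c,-s,0],[s,c,0],[0,0,1]]); return P@R.T+[p[0],p[1],z]
S=8
def render(n,name,p,z,off,sc=4):
    x0,y0,w,h=off; im=np.zeros((h*sc,w*sc),np.uint8)
    for b in MOD[name]:
        q=(proj(n,T(p,z,b))-[x0,y0]+.5)*sc-.5
        cv2.fillConvexPoly(im,cv2.convexHull(np.round(q*16).astype(np.int32)),255,shift=4)
    return cv2.resize(im,(w,h),interpolation=cv2.INTER_AREA).astype(float)/255
def fit(name,z,p0,masks,ignore={},cams=("side","top"),verbose=True):
    offs={}
    for n in cams:
        m=masks[n]; ys,xs=np.where(m); offs[n]=(xs.min()-25,ys.min()-25,np.ptp(xs)+50,np.ptp(ys)+50)
    def cost(p):
        e=0
        for n in cams:
            x0,y0,w,h=offs[n]; r=render(n,name,p,z,offs[n]); m=masks[n][y0:y0+h,x0:x0+w].astype(float)
            d=np.abs(r-m)
            if n in ignore: d=d*(1-ignore[n][y0:y0+h,x0:x0+w])
            e+=d.sum()/m.sum()
        return e
    best=None
    p=np.array(p0,float)
    for st in (.02,.006,.003):
        sim=np.array([p]+[p+d for d in np.diag([st,st,st*8])])
        r=minimize(cost,p,method='Nelder-Mead',options=dict(initial_simplex=sim,xatol=1e-5,fatol=1e-5,maxiter=200)); p=r.x
    if verbose: print(name,np.round(p,4),'cost',round(r.fun,3))
    return p,r.fun
E
cat > a.py <<'E'
from fit import *
M=np.load('masks.npz')
def back(n,uv,z):
    c=CI[n];R=cv2.Rodrigues(c['rvec'])[0];q=cv2.undistortPoints(np.array([[uv]],float),c['camera_matrix'],c['dist'])[0,0]
    d=R.T@[q[0],q[1],1];o=-R.T@c['tvec'];return o+d*(z-o[2])/d[2]
mk=lambda l:{n:M[n+'_'+l] for n in("side","top")}
k=np.ones((5,5),np.uint8)
tm={n:cv2.dilate(M[n+'_tote'].astype(np.uint8),k).astype(float) for n in CI}
jm={n:M[n+'_jig']|M[n+'_press_plate'] for n in CI}
g=back('top',(298,200),0.01);print(g)
fit('jig',0,[g[0],g[1],0],jm,tm)
g=back('top',(298,221),0.03)
for y in(-.2,.1): fit('tote',.01,[g[0],g[1],y],mk('tote'))
g=back('top',(410,212),0.01)
for y in (-.2,.1): fit('hook',0,[g[0],g[1],y],mk('hook'))
g=back('top',(216,207),0.01)
for y in range(-3,4): fit('bracket',0,[g[0],g[1],y*.9],mk('bracket'))
E
python3 a.py
```

```text
[0.56533743 0.01331901 0.01      ]
jig [0.531  0.0137 0.0522] cost 0.121
tote [0.4998 0.0083 0.187 ] cost 0.176
tote [0.4998 0.0084 0.1856] cost 0.176
hook [ 0.5021 -0.3354 -0.0529] cost 0.249
hook [ 0.5021 -0.3353 -0.0527] cost 0.25
bracket [ 0.5397  0.2802 -3.5677] cost 0.382
bracket [ 0.537   0.2812 -0.4737] cost 0.316
bracket [ 0.5371  0.2811 -0.4737] cost 0.315
bracket [ 0.5372  0.2812 -0.4743] cost 0.319
bracket [ 0.537   0.2812 -0.4733] cost 0.316
bracket [0.5399 0.2801 2.7117] cost 0.384
bracket [0.5397 0.2801 2.7162] cost 0.381
```

```bash
cat > ov.py <<'E'
from fit import *
def overlay(imgs,poses,out,crop):
    res=[]
    for n in("side","top"):
        im=cv2.resize(imgs[n][:,:,::-1],None,fx=5,fy=5,interpolation=cv2.INTER_CUBIC)
        for name,z,p in poses:
            for b in MOD[name]:
                q=(proj(n,T(p,z,b))+.5)*5-.5
                for i in range(8):
                    for j in range(i):
                        if bin(i^j).count('1')==1: cv2.line(im,tuple(int(v) for v in q[i]),tuple(int(v) for v in q[j]),(0,0,255),1)
        x0,x1,y0,y1=[v*5 for v in crop[n]]
        cv2.imwrite(f'pics/{out}_{n}.png',cv2.resize(im[y0:y1,x0:x1],(780,int(780*(y1-y0)/(x1-x0))),interpolation=cv2.INTER_AREA))
E
python3 - <<'E'
from ov import *
I={n:np.load(n+'_im.npy') for n in("side","top")}
P=[('jig',0,[.531,.0137,.0522]),('tote',.01,[.4998,.0083,.187]),('hook',0,[.5021,-.3354,-.0529]),('bracket',0,[.537,.2812,-.4737])]
overlay(I,P,'ov1',dict(side=(235,425,165,290),top=(190,460,130,275)))
overlay(I,[],'br',dict(side=(235,285,160,200),top=(190,240,180,230)))
E
```

```text
(no output)
```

View pics/ov1_side.png

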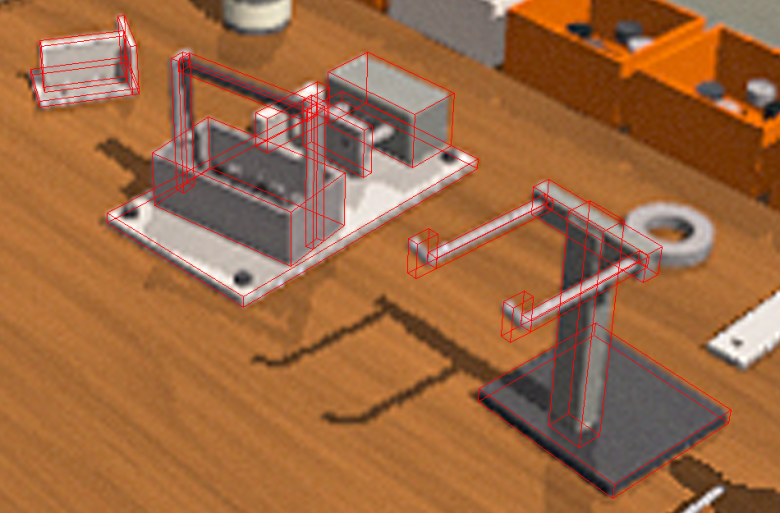

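View pics/ov1_top.png

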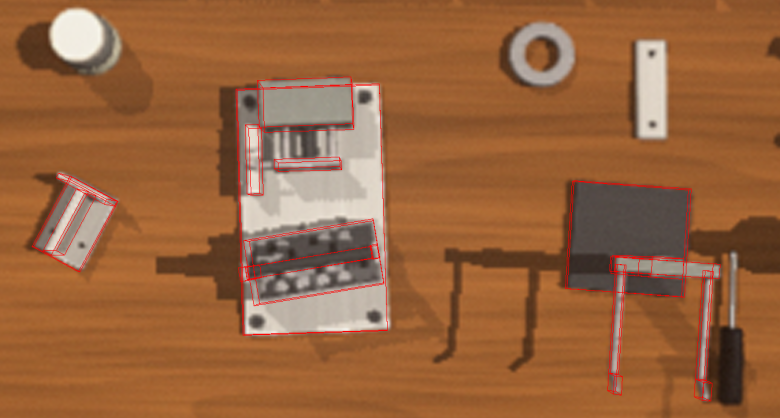

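View pics/br_side.png

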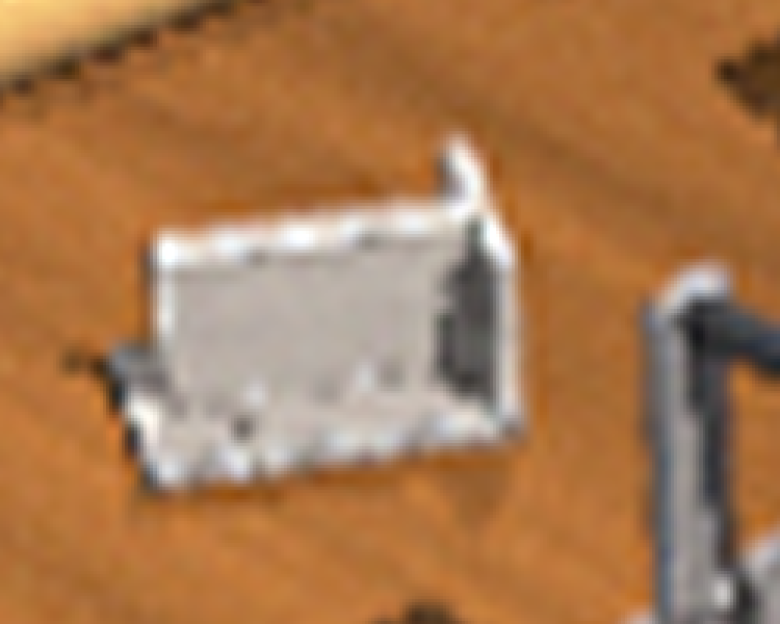

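View pics/br_top.png

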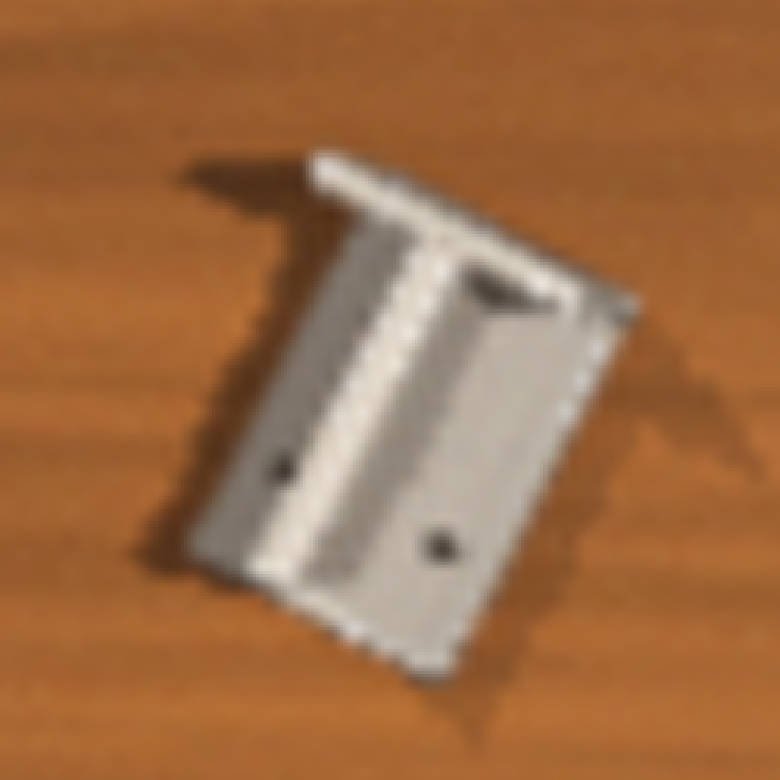

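```bash
cat > plan.py <<'E'
import sys, numpy as np
from scipy.spatial.transform import Rotation as Ro
from scipy.optimize import fsolve
from station import telemetry
def plan(tx,ty,tz,yaw,w,g,cmd=None,full=False):
    """constant-direction rows from measured (or cmd) pose to target, tool straight down at yaw; w row weights"""
    s=telemetry.get_state()
    p0,r0=(s['tcp_pos'],s['tcp_rot']) if cmd is None else (np.array(cmd[:3]),[np.pi,0,cmd[3]])
    R0=Ro.from_euler('xyz',r0); R1=Ro.from_euler('xyz',[np.pi,0,yaw])
    rv=(R0.inv()*R1).as_rotvec()
    w=np.array(w,float)/np.sum(w)
    d=np.array([tx,ty,tz])-p0
    A=np.zeros((3,3)); R=R0
    for k in w: A+=R.as_matrix()*k; R=R*Ro.from_rotvec(rv*k)
    v=np.linalg.solve(A,d)
    print('t',round(s['time'],2),'from',np.round(p0,4),np.round(r0,3),'F',np.round(s['force'],2),'open',round(s['opening'],3))
    for k in sorted(set(np.round(w,6))): print('rows x',int(np.sum(np.isclose(w,k,atol=1e-6))),'|',', '.join(f'{x:.4f}' for x in np.r_[v*k,rv*k]),',',g)
E
python3 -c "
from plan import *
plan(.5,.0083,.25,1.758,[1]*2+[2]*16+[1]*2,1)"
```

```text
t 0.8 from [0.1906 0.5425 0.2314] [3.141 0.    2.804] F [-0.21 -0.4   0.1 ] open 1.0
rows x 4 | -0.0175, -0.0038, -0.0005, 0.0000, -0.0000, 0.0291 , 1
rows x 16 | -0.0351, -0.0076, -0.0010, 0.0000, -0.0000, 0.0581 , 1
```

Request:
apply_moves --plan '[-0.0175,-0.0038,-0.0005,0,0,0.0291,1,-0.0175,-0.0038,-0.0005,0,0,0.0291,1,-0.0351,-0.0076,-0.001,0,0,0.0581,1,-0.0351,-0.0076,-0.001,0,0,0.0581,1,-0.0351,-0.0076,-0.001,0,0,0.0581,1,-0.0351,-0.0076,-0.001,0,0,0.0581,1,-0.0351,-0.0076,-0.001,0,0,0.0581,1,-0.0351,-0.0076,-0.001,0,0,0.0581,1,-0.0351,-0.0076,-0.001,0,0,0.0581,1,-0.0351,-0.0076,-0.001,0,0,0.0581,1]'

```text
time: 1.63
tcp_pos: [0.4178, 0.3152, 0.2405]
tcp_rot: [3.141, 0.0, 2.278]
force: [1.0, 0.1, -0.7]
opening: 1.001
```

Request:
apply_moves --plan '[-0.0351,-0.0076,-0.001,0,0,0.0581,1,-0.0351,-0.0076,-0.001,0,0,0.0581,1,-0.0351,-0.0076,-0.001,0,0,0.0581,1,-0.0351,-0.0076,-0.001,0,0,0.0581,1,-0.0351,-0.0076,-0.001,0,0,0.0581,1,-0.0351,-0.0076,-0.001,0,0,0.0581,1,-0.0351,-0.0076,-0.001,0,0,0.0581,1,-0.0351,-0.0076,-0.001,0,0,0.0581,1,-0.0175,-0.0038,-0.0005,0,0,0.0291,1,-0.0175,-0.0038,-0.0005,0,0,0.0291,1,0,0,0,0,0,0,1,0,0,0,0,0,0,1]'

```text
time: 2.63
tcp_pos: [0.4996, 0.0077, 0.2493]
tcp_rot: [3.141, -0.001, 1.756]
force: [0.2, -0.1, -0.1]
opening: 1.003
```

```bash
python3 -c "
from plan import *
plan(.4995,.0083,.111,1.758,[1]*8,1)"
```

```text
t 2.63 from [0.4996 0.0077 0.2493] [ 3.141e+00 -1.000e-03  1.756e+00] F [ 0.16 -0.07 -0.13] open 1.003
rows x 8 | 0.0001, -0.0000, 0.0173, 0.0000, -0.0001, -0.0002 , 1
```

Request:
apply_moves --plan '[0,0,0.0173,0,0,0,1,0,0,0.0173,0,0,0,1,0,0,0.0173,0,0,0,1,0,0,0.0173,0,0,0,1,0,0,0.0173,0,0,0,1,0,0,0.0173,0,0,0,1,0,0,0.0173,0,0,0,1,0,0,0.0173,0,0,0,1,0,0,0,0,0,0,1]'

```text
time: 3.38
tcp_pos: [0.497, 0.0099, 0.108]
tcp_rot: [-3.135, -0.003, 1.76]
force: [-0.4, -0.0, -0.5]
opening: 0.996
```

```bash
cat > pic.py <<'E'
import sys,cv2
from station import imaging
def pic(n,x0,x1,y0,y1,out):
    im=imaging.capture(n)[y0:y1,x0:x1,::-1]; f=min(780/(x1-x0),580/(y1-y0))
    cv2.imwrite(f'pics/{out}.png',cv2.resize(im,None,fx=f,fy=f,interpolation=cv2.INTER_CUBIC))
if __name__=='__main__':
    a=sys.argv; pic(a[1],*map(int,a[2:6]),a[6])
E
python3 pic.py side 240 370 130 240 g1
```

```text
(no output)
```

View pics/g1.png

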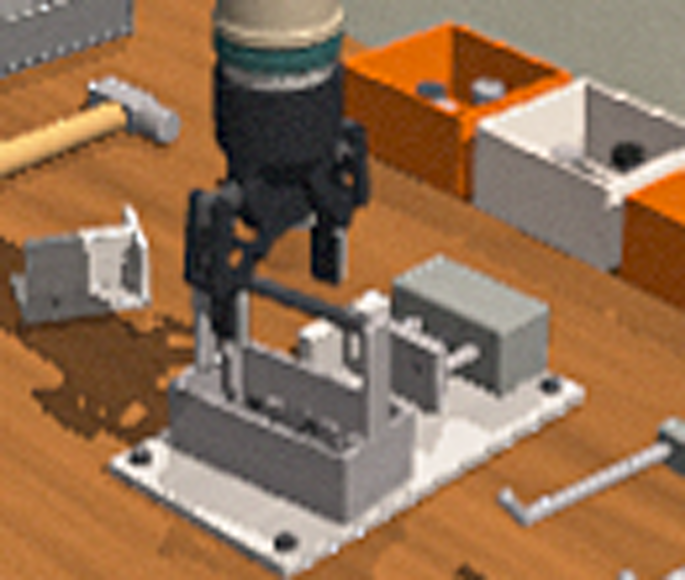

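Request:
apply_moves --plan '[0,0,0,0,0,0,-1,0,0,0,0,0,0,-1,0,0,0,0,0,0,-1,0,0,0,0,0,0,-1,0,0,0,0,0,0,-1,0,0,0,0,0,0,-1,0,0,0,0,0,0,-1,0,0,0,0,0,0,-1,0,0,0,0,0,0,-1,0,0,0,0,0,0,-1]' --squeeze 80

```text
time: 4.27
tcp_pos: [0.5005, 0.0082, 0.1115]
tcp_rot: [3.139, 0.0, 1.757]
force: [2.3, 2.0, 4.1]
opening: 0.112
```

```bash
python3 pic.py side 240 370 130 240 g2; python3 -c "
from plan import *
plan(.4995,.0083,.111,1.758,[1]*8,1)"
```

```text
t 4.32 from [0.5005 0.0082 0.1115] [3.139 0.    1.757] F [2.3  1.02 3.79] open 0.112
rows x 8 | 0.0000, -0.0001, 0.0001, 0.0003, 0.0000, -0.0001 , 1
```

View pics/g2.png

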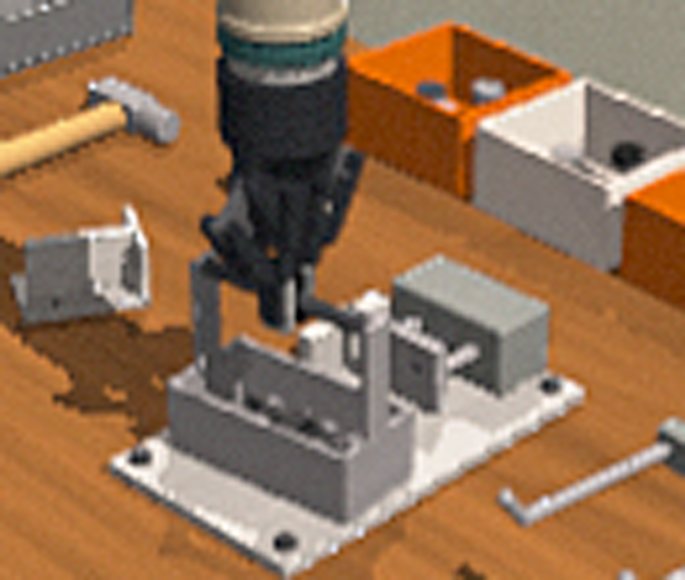

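Request:
apply_moves --plan '[0,0,-0.005,0,0,0,-1,0,0,-0.009,0,0,0,-1,0,0,-0.01,0,0,0,-1,0,0,-0.01,0,0,0,-1,0,0,-0.01,0,0,0,-1,0,0,-0.01,0,0,0,-1,0,0,-0.01,0,0,0,-1,0,0,-0.01,0,0,0,-1,0,0,-0.009,0,0,0,-1,0,0,-0.004,0,0,0,-1,0,0,0,0,0,0,-1]'

```text
time: 5.23
tcp_pos: [0.5004, 0.0081, 0.1992]
tcp_rot: [3.139, 0.001, 1.758]
force: [0.7, -0.1, -4.9]
opening: 0.114
```

```bash
python3 pic.py side 240 370 110 240 g3; python3 -c "
from plan import *
plan(.312,-.12,.199,1.518,[1,2,3,4,4,4,4,4,4,4,4,4,4,3,2,1],-1)"
```

```text
t 5.28 from [0.4998 0.0081 0.1984] [3.141 0.    1.758] F [ 0.34  0.75 -5.77] open 0.11
rows x 2 | -0.0022, -0.0038, -0.0000, 0.0000, 0.0000, 0.0046 , -1
rows x 2 | -0.0044, -0.0076, -0.0000, 0.0000, 0.0000, 0.0092 , -1
rows x 2 | -0.0066, -0.0114, -0.0000, 0.0001, 0.0000, 0.0138 , -1
rows x 10 | -0.0088, -0.0152, -0.0001, 0.0001, 0.0000, 0.0184 , -1
```

View pics/g3.png

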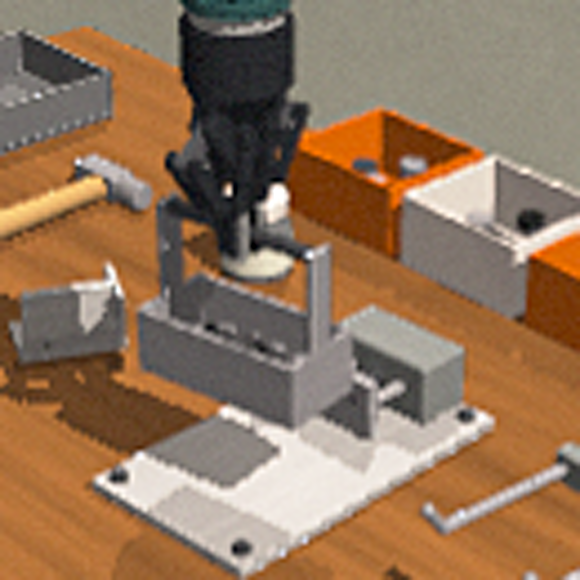

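Tote is lifted upright, with weight about 5.5 N. Move back from the jig, then sideways.

Request:
apply_moves --plan '[-0.0022,-0.0038,0,0,0,0.0046,-1,-0.0044,-0.0076,0,0,0,0.0092,-1,-0.0066,-0.0114,0,0,0,0.0138,-1,-0.0088,-0.0152,0,0,0,0.0184,-1,-0.0088,-0.0152,0,0,0,0.0184,-1,-0.0088,-0.0152,0,0,0,0.0184,-1,-0.0088,-0.0152,0,0,0,0.0184,-1,-0.0088,-0.0152,0,0,0,0.0184,-1]'

```text
time: 5.95
tcp_pos: [0.4072, -0.0627, 0.1974]
tcp_rot: [-3.14, 0.0, 1.636]
force: [-0.2, -0.6, -3.9]
opening: 0.108
```

Request:
apply_moves --plan '[-0.0088,-0.0152,0,0,0,0.0184,-1,-0.0088,-0.0152,0,0,0,0.0184,-1,-0.0088,-0.0152,0,0,0,0.0184,-1,-0.0088,-0.0152,0,0,0,0.0184,-1,-0.0088,-0.0152,0,0,0,0.0184,-1,-0.0066,-0.0114,0,0,0,0.0138,-1,-0.0044,-0.0076,0,0,0,0.0092,-1,-0.0022,-0.0038,0,0,0,0.0046,-1,0,0,0,0,0,0,-1]'

```text
time: 6.7
tcp_pos: [0.3105, -0.1207, 0.1978]
tcp_rot: [-3.141, -0.0, 1.517]
force: [0.6, 0.8, -4.8]
opening: 0.11
```

```bash
python3 -c "
from plan import *
plan(.3124,-.3253,.199,1.518,[1,2,3,4,4,4,4,4,3,2,1],-1)"
```

```text
t 6.7 from [ 0.3105 -0.1207  0.1978] [-3.141 -0.     1.517] F [ 0.63  0.82 -4.77] open 0.11
rows x 2 | -0.0064, 0.0004, -0.0000, -0.0000, -0.0000, -0.0000 , -1
rows x 2 | -0.0128, 0.0008, -0.0001, -0.0000, -0.0000, -0.0001 , -1
rows x 2 | -0.0191, 0.0012, -0.0001, -0.0000, -0.0000, -0.0001 , -1
rows x 5 | -0.0255, 0.0016, -0.0002, -0.0000, -0.0000, -0.0002 , -1
```

Request:
apply_moves --plan '[-0.0064,0.0004,0,0,0,0,-1,-0.0128,0.0008,0,0,0,0,-1,-0.0191,0.0012,0,0,0,0,-1,-0.0255,0.0016,0,0,0,0,-1,-0.0255,0.0016,0,0,0,0,-1,-0.0255,0.0016,0,0,0,0,-1,-0.0255,0.0016,0,0,0,0,-1,-0.0255,0.0016,0,0,0,0,-1,-0.0191,0.0012,0,0,0,0,-1,-0.0128,0.0008,0,0,0,0,-1,-0.0064,0.0004,0,0,0,0,-1,0,0,0,0,0,0,-1]'

```text
time: 7.7
tcp_pos: [0.3142, -0.3262, 0.1975]
tcp_rot: [-3.142, -0.0, 1.518]
force: [0.2, 0.3, -4.7]
opening: 0.11
```

```bash
python3 -c "
from ov import *
from station import imaging
from plan import *
s=telemetry.get_state(); p=s['tcp_pos']; print(s['tcp_pos'],s['tcp_rot'])
I={n:imaging.capture(n) for n in('side','top')}
P=[('hook',0,[.5021,-.3354,-.0529]),('tote',p[2]+.0187-.12,[p[0],p[1],s['tcp_rot'][2]-np.pi/2])]
C=dict(side=(270,420,190,310),top=(350,460,180,300))
overlay(I,P,'h1',C); overlay(I,[],'h1n',C)
plan(.4302,-.3316,.199,1.518,[1,2,3,3,3,2,1],-1)
"
```

```text
[ 0.31423825 -0.32622022  0.1975283 ] [-3.14157527e+00 -1.46408612e-04  1.51808871e+00]
t 7.8 from [ 0.3137 -0.3238  0.1975] [-3.141e+00 -2.000e-03  1.519e+00] F [-0.9   1.05 -5.34] open 0.11
rows x 2 | -0.0001, 0.0078, -0.0001, -0.0000, -0.0002, 0.0001 , -1
rows x 2 | -0.0002, 0.0156, -0.0002, -0.0001, -0.0003, 0.0001 , -1
rows x 3 | -0.0003, 0.0233, -0.0003, -0.0001, -0.0005, 0.0002 , -1
```

View pics/h1_side.png

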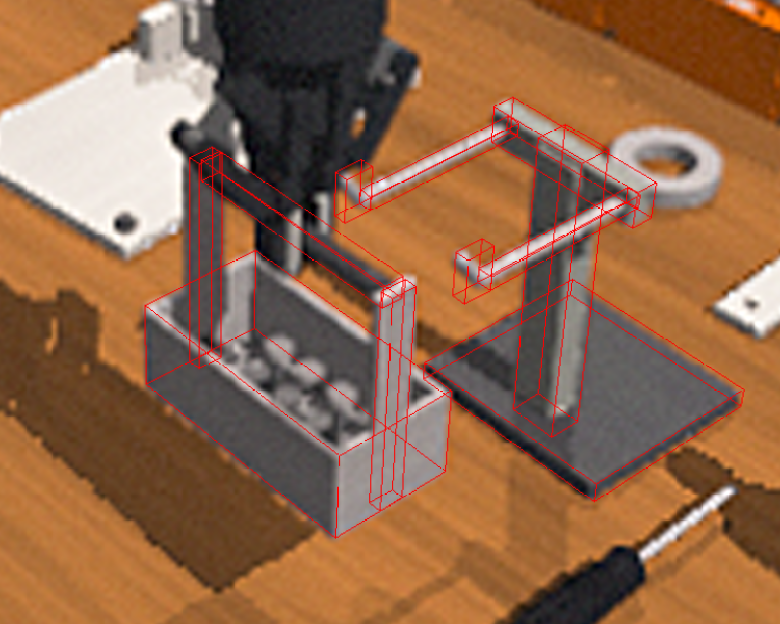

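View pics/h1_top.png

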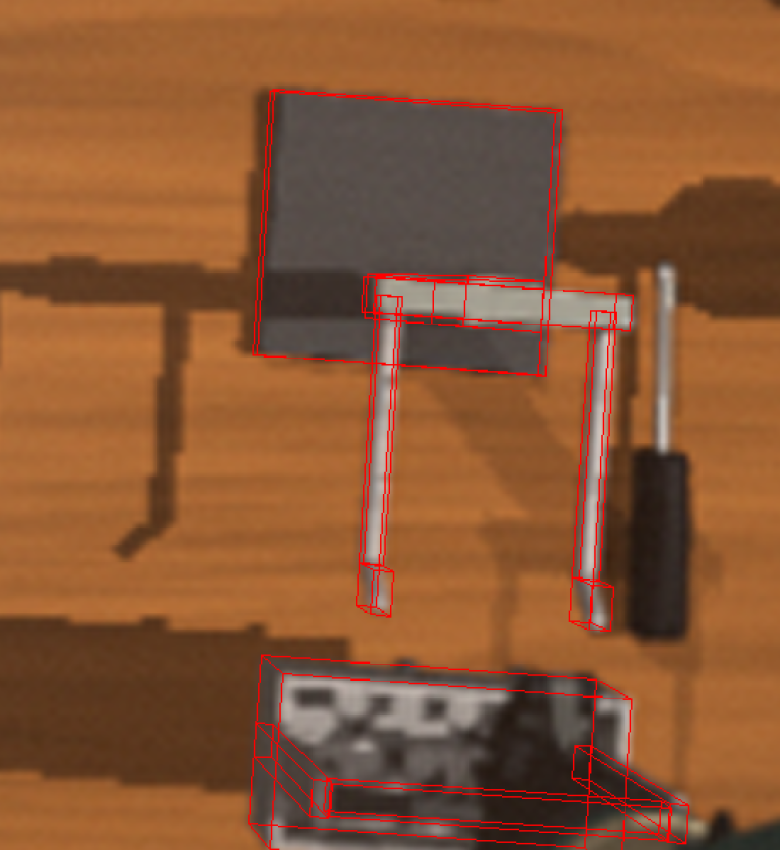

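View pics/h1n_side.png

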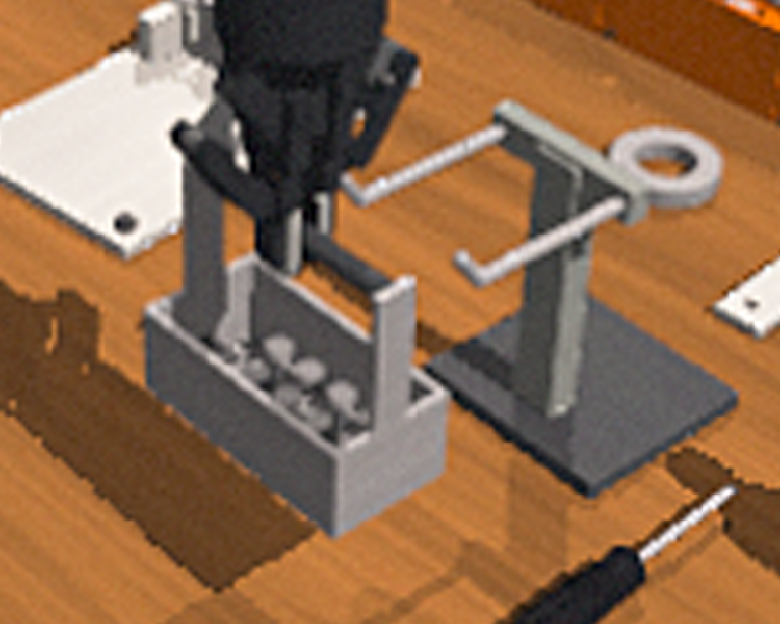

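Request:
apply_moves --plan '[0,0.005,0,0,0,0,-1,0,0.01,0,0,0,0,-1,0,0.0145,0,0,0,0,-1,0,0.0145,0,0,0,0,-1,0,0.0145,0,0,0,0,-1,0,0.0145,0,0,0,0,-1,0,0.0145,0,0,0,0,-1,0,0.0145,0,0,0,0,-1,0,0.01,0,0,0,0,-1,0,0.005,0,0,0,0,-1,0,0,0,0,0,0,-1]'

```text
time: 8.72
tcp_pos: [0.4319, -0.3313, 0.1976]
tcp_rot: [3.141, -0.0, 1.52]
force: [0.3, 1.2, -5.0]
opening: 0.11
```

```bash
python3 -c "
from ov import *
from station import imaging
from plan import *
s=telemetry.get_state(); p=s['tcp_pos']
H=np.array([.5021,-.3354]);th=-.0529
d=p[:2]-H;print('hook xy',d@[np.cos(th),np.sin(th)],d@[-np.sin(th),np.cos(th)],p,s['force'])
I={n:imaging.capture(n) for n in('side','top')}
C=dict(side=(290,420,190,310),top=(350,460,180,300))
overlay(I,[],'h2n',C)
"
```

```text
hook xy -0.07029672327218257 0.00042860549814925696 [ 0.43192428 -0.33125503  0.19755842] [ 0.26517483  1.24438238 -5.01273597]
```

View pics/h2n_side.png

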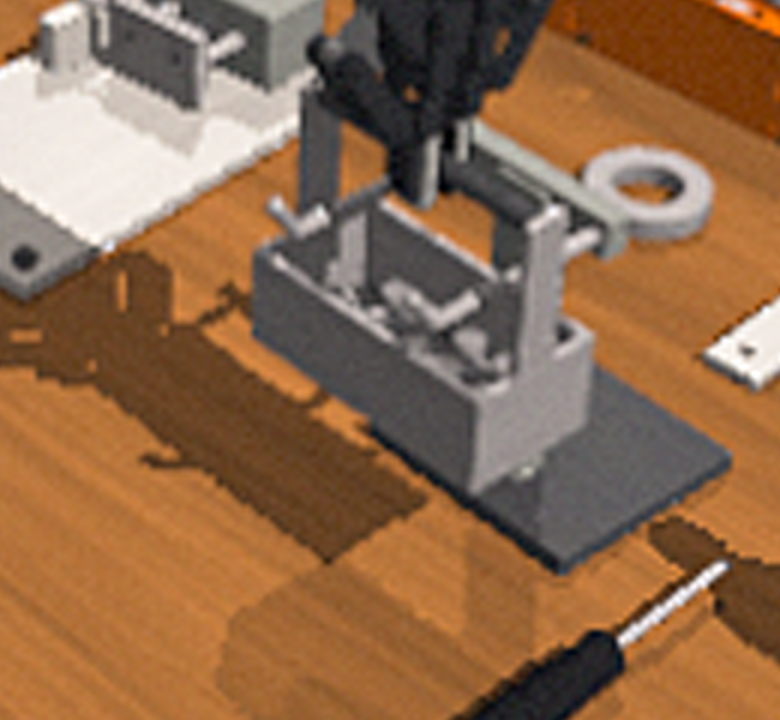

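View pics/h2n_top.png

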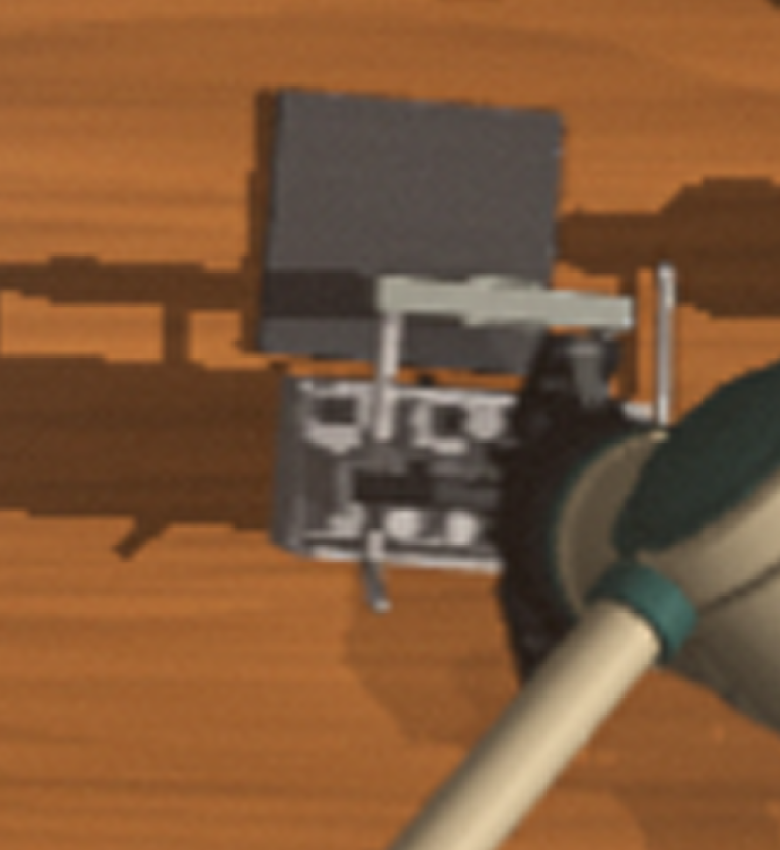

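Request:
apply_moves --plan '[0,0,0.005,0,0,0,-1,0,0,0.007,0,0,0,-1,0,0,0.007,0,0,0,-1,0,0,0.006,0,0,0,-1,0,0,0.004,0,0,0,-1,0,0,0.002,0,0,0,-1,0,0,0,0,0,0,-1]'

```text
time: 9.4
tcp_pos: [0.4302, -0.3309, 0.1661]
tcp_rot: [-3.141, -0.001, 1.518]
force: [-0.7, 0.3, -4.3]
opening: 0.111
```

Request:
apply_moves --plan '[0,0,0.0015,0,0,0,-1,0,0,0.0015,0,0,0,-1,0,0,0,0,0,0,-1]'

```text
time: 9.65
tcp_pos: [0.4306, -0.3312, 0.1638]
tcp_rot: [3.142, -0.0, 1.519]
force: [-0.0, -0.2, -5.0]
opening: 0.11
```

Request:
apply_moves --plan '[0,0,0.001,0,0,0,-1,0,0,0.001,0,0,0,-1,0,0,0,0,0,0,-1]'

```text
time: 9.9
tcp_pos: [0.4306, -0.3311, 0.1618]
tcp_rot: [-3.141, -0.0, 1.519]
force: [0.4, -0.8, -5.1]
opening: 0.112
```

Request:
apply_moves --plan '[0,0,0.001,0,0,0,-1,0,0,0.001,0,0,0,-1,0,0,0,0,0,0,-1]'

```text
time: 10.15
tcp_pos: [0.4308, -0.3312, 0.1609]
tcp_rot: [3.141, 0.001, 1.519]
force: [-1.1, 1.1, 3.2]
opening: 0.112
```

Request:
apply_moves --plan '[0,0,0,0,0,0,0.2,0,0,0,0,0,0,0.2,0,0,0,0,0,0,0.2,0,0,0,0,0,0,0.2,0,0,0,0,0,0,0.2,0,0,0,0,0,0,0.2,0,0,0,0,0,0,0.2]'

```text
time: 10.73
tcp_pos: [0.4306, -0.3312, 0.1598]
tcp_rot: [3.142, -0.0, 1.519]
force: [0.5, -0.0, 0.0]
opening: 0.6
```

```bash
python3 pic.py side 290 420 190 310 h3
```

```text
(no output)
```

View pics/h3.png

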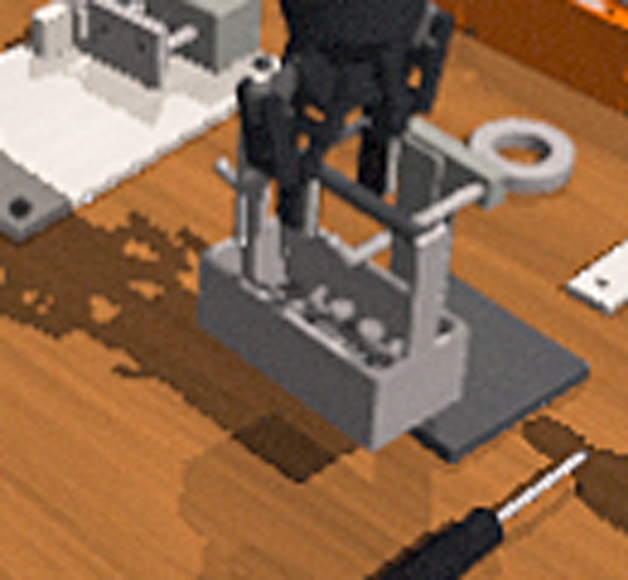

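Request:
apply_moves --plan '[0,0,-0.006,0,0,0,0.2,0,0,-0.012,0,0,0,0.2,0,0,-0.018,0,0,0,0.2,0,0,-0.018,0,0,0,0.2,0,0,-0.018,0,0,0,0.2,0,0,-0.018,0,0,0,0.2,0,0,-0.018,0,0,0,0.2,0,0,-0.012,0,0,0,0.2]'

```text
time: 11.45
tcp_pos: [0.4311, -0.3316, 0.2823]
tcp_rot: [3.139, 0.002, 1.519]
force: [0.8, 0.1, -0.4]
opening: 0.601
```

```bash
python3 -c "
from plan import *
plan(.40,.10,.25,2.2,[1,2]+[3]*13+[2,1],1)"; python3 pic.py side 290 420 190 310 h4
```

```text
t 11.45 from [ 0.4311 -0.3316  0.2823] [3.139e+00 2.000e-03 1.519e+00] F [ 0.82  0.08 -0.42] open 0.601
rows x 2 | 0.0096, 0.0019, 0.0007, 0.0000, 0.0001, -0.0151 , 1
rows x 2 | 0.0192, 0.0038, 0.0014, 0.0001, 0.0001, -0.0303 , 1
rows x 13 | 0.0289, 0.0057, 0.0021, 0.0001, 0.0002, -0.0454 , 1
```

View pics/h4.png

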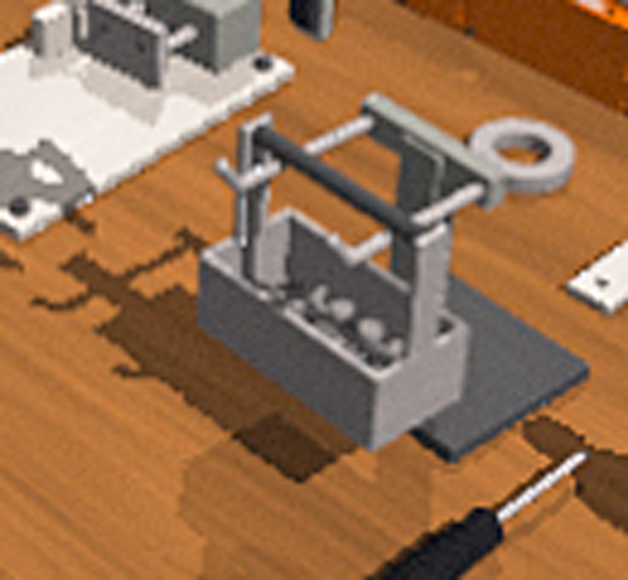

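```bash
python3 -c "
from plan import *
plan(.538,.2807,.15,2.667,[1,2]+[3]*18+[2,1],1)"
```

```text
t 11.5 from [ 0.4319 -0.3324  0.2843] [3.136 0.005 1.519] F [ 0.49 -0.41  2.17] open 0.6
rows x 2 | 0.0086, 0.0068, 0.0022, 0.0000, 0.0001, -0.0191 , 1
rows x 2 | 0.0173, 0.0135, 0.0045, 0.0001, 0.0002, -0.0383 , 1
rows x 18 | 0.0259, 0.0203, 0.0067, 0.0001, 0.0004, -0.0574 , 1
```

Request:
apply_moves --plan '[0.0086,0.0068,0.0022,0,0,-0.0191,1,0.0173,0.0135,0.0045,0,0,-0.0383,1,0.0259,0.0203,0.0067,0,0,-0.0574,1,0.0259,0.0203,0.0067,0,0,-0.0574,1,0.0259,0.0203,0.0067,0,0,-0.0574,1,0.0259,0.0203,0.0067,0,0,-0.0574,1,0.0259,0.0203,0.0067,0,0,-0.0574,1,0.0259,0.0203,0.0067,0,0,-0.0574,1,0.0259,0.0203,0.0067,0,0,-0.0574,1,0.0259,0.0203,0.0067,0,0,-0.0574,1,0.0259,0.0203,0.0067,0,0,-0.0574,1]'

```text
time: 12.42
tcp_pos: [0.5739, -0.0372, 0.211]
tcp_rot: [-3.14, -0.002, 2.096]
force: [0.9, -0.1, -0.0]
opening: 0.995
```

Request:
apply_moves --plan '[0.0259,0.0203,0.0067,0,0,-0.0574,1,0.0259,0.0203,0.0067,0,0,-0.0574,1,0.0259,0.0203,0.0067,0,0,-0.0574,1,0.0259,0.0203,0.0067,0,0,-0.0574,1,0.0259,0.0203,0.0067,0,0,-0.0574,1,0.0259,0.0203,0.0067,0,0,-0.0574,1,0.0259,0.0203,0.0067,0,0,-0.0574,1,0.0259,0.0203,0.0067,0,0,-0.0574,1,0.0259,0.0203,0.0067,0,0,-0.0574,1,0.0173,0.0135,0.0045,0,0,-0.0383,1,0.0086,0.0068,0.0022,0,0,-0.0191,1,0,0,0,0,0,0,1]'

```text
time: 13.42
tcp_pos: [0.5339, 0.2846, 0.1442]
tcp_rot: [-3.14, -0.003, 2.67]
force: [-0.2, -0.3, 0.2]
opening: 0.999
```

```bash
python3 -c "
from plan import *
plan(.538,.2807,.06,2.667,[1,2,3,3,2,1],1)"
```

```text
t 13.42 from [0.5339 0.2846 0.1442] [-3.14e+00 -3.00e-03  2.67e+00] F [-0.22 -0.35  0.19] open 0.999
rows x 2 | -0.0005, -0.0001, 0.0070, -0.0002, -0.0002, 0.0003 , 1
rows x 2 | -0.0009, -0.0002, 0.0140, -0.0003, -0.0005, 0.0006 , 1
rows x 2 | -0.0014, -0.0004, 0.0210, -0.0005, -0.0007, 0.0009 , 1
```

Request:
apply_moves --plan '[-0.0005,0,0.007,0,0,0,1,-0.0009,0,0.014,0,0,0,1,-0.0014,0,0.021,0,0,0,1,-0.0014,0,0.021,0,0,0,1,-0.0009,0,0.014,0,0,0,1,-0.0005,0,0.007,0,0,0,1,0,0,0,0,0,0,1]'

```text
time: 14.0
tcp_pos: [0.5409, 0.2779, 0.06]
tcp_rot: [-3.139, -0.002, 2.664]
force: [-0.5, -0.9, 0.6]
opening: 1.001
```

```bash
python3 pic.py side 225 325 110 210 b1;python3 pic.py top 170 270 150 250 b1t; python3 -c "
from plan import *
plan(.538,.2807,.014,2.667,[1]*6,1)"
```

```text
t 14.1 from [0.5421 0.2791 0.0622] [3.141e+00 1.000e-03 2.665e+00] F [-0.33 -0.57  1.23] open 1.001
rows x 6 | 0.0007, -0.0001, 0.0080, 0.0001, 0.0001, -0.0003 , 1
```

View pics/b1.png

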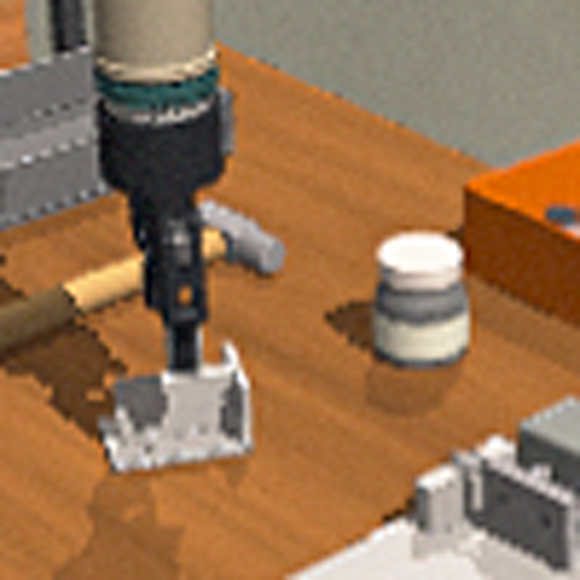

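View pics/b1t.png

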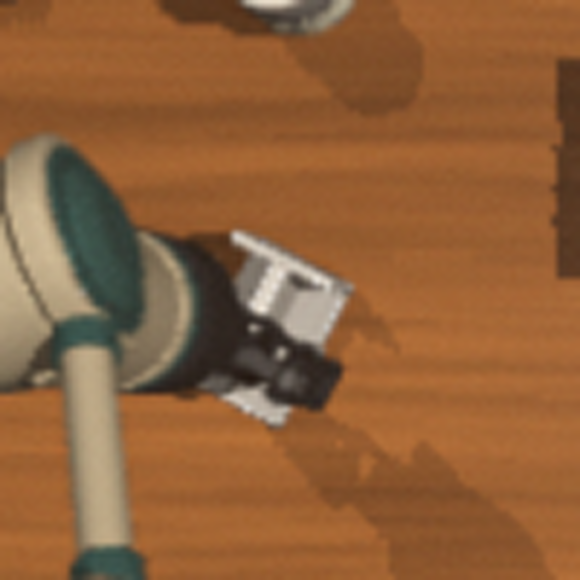

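Request:
apply_moves --plan '[0.0006,0,0.008,0,0,0,1,0.0006,0,0.008,0,0,0,1,0.0006,0,0.008,0,0,0,1,0.0006,0,0.008,0,0,0,1,0,0,0.008,0,0,0,1,0,0,0.006,0,0,0,1,0,0,0,0,0,0,1,0,0,0,0,0,0,1]'

```text
time: 14.77
tcp_pos: [0.5388, 0.281, 0.0153]
tcp_rot: [-3.141, -0.001, 2.667]
force: [-0.7, -0.0, 0.7]
opening: 0.998
```

```bash
python3 -c "
from plan import *
plan(.538,.2807,.014,2.667,[1],1)"
```

```text
t 14.77 from [0.5388 0.281  0.0153] [-3.141e+00 -1.000e-03  2.667e+00] F [-0.67 -0.05  0.73] open 0.998
rows x 1 | 0.0006, -0.0006, 0.0013, -0.0008, -0.0008, -0.0003 , 1
```

Request:
apply_moves --plan '[0,0,0.001,0,0,0,-1,0,0,0,0,0,0,-1,0,0,0,0,0,0,-1,0,0,0,0,0,0,-1,0,0,0,0,0,0,-1,0,0,0,0,0,0,-1,0,0,0,0,0,0,-1,0,0,0,0,0,0,-1,0,0,0,0,0,0,-1,0,0,0,0,0,0,-1]' --squeeze 100

```text
time: 15.6
tcp_pos: [0.5394, 0.2811, 0.0153]
tcp_rot: [3.141, 0.0, 2.667]
force: [-0.5, -0.5, 3.9]
opening: 0.1
```

```bash
python3 -c "
from plan import *
plan(.538,.2807,.104,2.667,[1,2,3,3,3,2,1],-1)"; python3 pic.py side 225 325 110 210 b2
```

```text
t 15.6 from [0.5394 0.2811 0.0153] [3.141 0.    2.667] F [-0.46 -0.52  3.94] open 0.1
rows x 2 | 0.0001, -0.0001, -0.0059, 0.0000, 0.0000, -0.0000 , -1
rows x 2 | 0.0001, -0.0001, -0.0118, 0.0001, 0.0001, -0.0000 , -1
rows x 3 | 0.0002, -0.0002, -0.0177, 0.0001, 0.0001, -0.0001 , -1
```

View pics/b2.png

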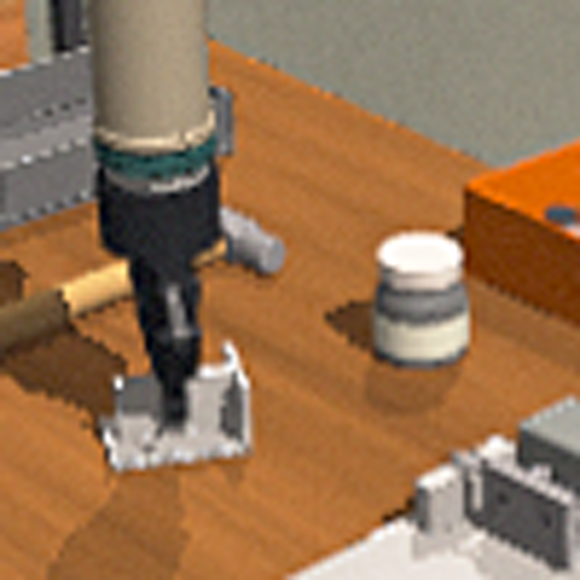

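Request:
apply_moves --plan '[0,0,-0.006,0,0,0,-1,0,0,-0.012,0,0,0,-1,0,0,-0.017,0,0,0,-1,0,0,-0.017,0,0,0,-1,0,0,-0.017,0,0,0,-1,0,0,-0.012,0,0,0,-1,0,0,-0.006,0,0,0,-1,0,0,0,0,0,0,-1]'

```text
time: 16.32
tcp_pos: [0.5396, 0.2813, 0.103]
tcp_rot: [3.14, 0.001, 2.667]
force: [-0.2, -0.7, -3.2]
opening: 0.106
```

```bash
python3 -c "
from ov import *
from station import imaging,telemetry
I={};J={};B={};G={}
for n in('side','top'):
    I[n]=imaging.capture(n)
    j=imaging.silhouettes(n,'jig')[0]; q=imaging.silhouettes(n,'press_plate'); b=imaging.silhouettes(n,'bracket')
    print(n,j['score'],[ (x['score'],x['xy']) for x in q[:1]+b[:1]])
    J[n]=j['pixels']|(q[0]['pixels'] if q else False); B[n]=b[0]['pixels'] if b else None
p,_=fit('jig',0,[.531,.0137,.0522],J)
for n in CI: fit('jig',0,[.531,.0137,.0522],J,cams=(n,))
MOD['jig']=MOD['jig'][:3]; 
s=telemetry.get_state(); t=s['tcp_pos']; print(t,s['tcp_rot'],s['force'],s['opening'])
yaw=s['tcp_rot'][2]-np.pi; bp=[t[0]-.0022*np.cos(yaw),t[1]-.0022*np.sin(yaw),yaw]
MOD['plate']=[box(70,80,-35,35,14,60)]
overlay(I,[('jig',0,p),('plate',0,p),('bracket',t[2]-.0153,bp)],'j2',dict(side=(225,365,140,240),top=(190,340,140,260)))
"
```

```text
side 0.64 [(0.68, [316.8, 197.3]), (0.89, [256.4, 160.1])]
top 0.77 [(0.58, [295.0, 181.6]), (0.82, [210.1, 203.4])]
jig [0.53   0.0127 0.0637] cost 0.079
jig [0.5281 0.0128 0.0645] cost 0.038
jig [0.5327 0.0123 0.0581] cost 0.031
[0.53873497 0.28087916 0.10110157] [-3.14055768e+00 -1.02368516e-03  2.66658518e+00] [-0.29050063 -0.38720355 -1.81205485] 0.10088436060740306
```

View pics/j2_side.png

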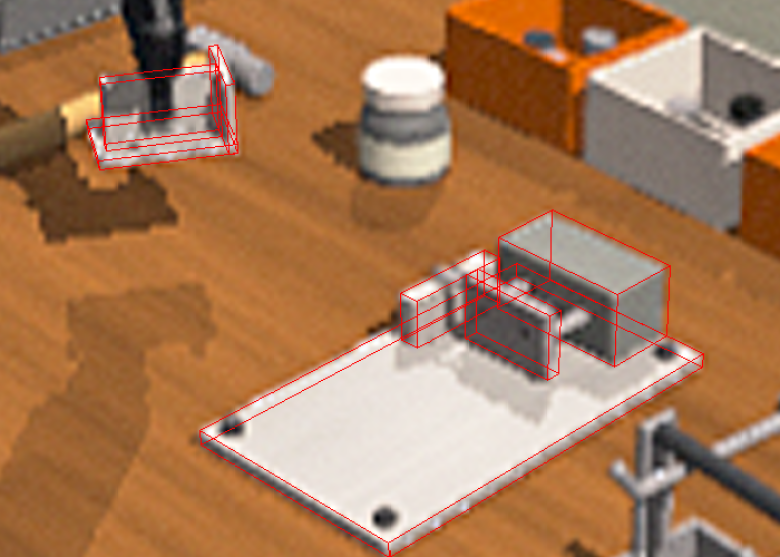

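View pics/j2_top.png

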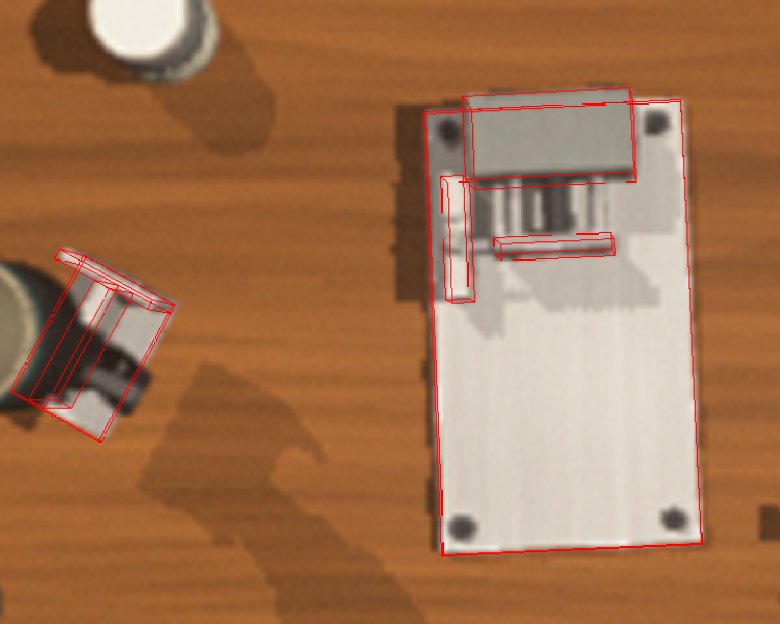

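```bash
python3 -c "
from plan import *
plan(.510,.0115,.1,3.203-2*np.pi,[1,2]+[3]*8+[2,1],-1)"
```

```text
t 16.72 from [0.5387 0.2809 0.1011] [-3.141e+00 -1.000e-03  2.667e+00] F [-0.29 -0.39 -1.81] open 0.101
rows x 2 | -0.0011, -0.0091, 0.0000, -0.0000, -0.0000, -0.0179 , -1
rows x 2 | -0.0023, -0.0181, 0.0001, -0.0000, -0.0001, -0.0358 , -1
rows x 8 | -0.0034, -0.0272, 0.0001, -0.0001, -0.0001, -0.0536 , -1
```

Request:
apply_moves --plan '[-0.0011,-0.0091,0,0,0,-0.0179,-1,-0.0023,-0.0181,0,0,0,-0.0358,-1,-0.0034,-0.0272,0,0,0,-0.0536,-1,-0.0034,-0.0272,0,0,0,-0.0536,-1,-0.0034,-0.0272,0,0,0,-0.0536,-1,-0.0034,-0.0272,0,0,0,-0.0536,-1,-0.0034,-0.0272,0,0,0,-0.0536,-1,-0.0034,-0.0272,0,0,0,-0.0536,-1,-0.0034,-0.0272,0,0,0,-0.0536,-1,-0.0034,-0.0272,0,0,0,-0.0536,-1,-0.0023,-0.0181,0,0,0,-0.0358,-1,-0.0011,-0.0091,0,0,0,-0.0179,-1]'

```text
time: 17.72
tcp_pos: [0.5105, 0.0092, 0.1019]
tcp_rot: [-3.141, 0.0, -3.081]
force: [0.8, 0.5, -2.7]
opening: 0.102
```

Request:
apply_moves --plan '[0,0,0,0,0,0,-1,0,0,0,0,0,0,-1]'

```text
time: 17.88
tcp_pos: [0.5101, 0.0115, 0.1018]
tcp_rot: [3.141, -0.0, -3.082]
force: [0.2, 0.4, -2.6]
opening: 0.101
```

```bash
python3 -c "
from plan import *
plan(.510,.0115,.035,3.203-2*np.pi,[1,2,2,2,2,1],-1)"
```

```text
t 17.88 from [0.5101 0.0115 0.1018] [ 3.141 -0.    -3.082] F [ 0.21  0.41 -2.63] open 0.101
rows x 2 | 0.0000, -0.0000, 0.0067, 0.0001, -0.0000, -0.0002 , -1
rows x 4 | 0.0000, -0.0000, 0.0134, 0.0001, -0.0001, -0.0005 , -1
```

Request:
apply_moves --plan '[0,0,0.0067,0,0,0,-1,0,0,0.0134,0,0,0,-1,0,0,0.0134,0,0,0,-1,0,0,0.0134,0,0,0,-1,0,0,0.0134,0,0,0,-1,0,0,0.009,0,0,0,-1,0,0,0.002,0,0,0,-1,0,0,0,0,0,0,-1]'

```text
time: 18.55
tcp_pos: [0.5095, 0.0125, 0.0298]
tcp_rot: [3.141, -0.002, -3.08]
force: [0.3, -0.1, -1.9]
opening: 0.103
```

```bash
cat > chk.py <<'E'
from ov import *
from station import imaging,telemetry
import sys
I={n:imaging.capture(n) for n in CI}
M={n:[r['pixels'] for r in imaging.silhouettes(n,'bracket')[:1]] for n in CI}
s=telemetry.get_state(); t=s['tcp_pos']; print(s['time'],t,s['tcp_rot'],s['force'],s['moment'])
yaw=s['tcp_rot'][2]-np.pi; bp=[t[0]-.0022*np.cos(yaw),t[1]-.0022*np.sin(yaw),yaw+2*np.pi]
p=[.530,.0127,.061]
d=np.array(bp[:2])-p[:2];c,sn=np.cos(.061),np.sin(.061)
print('flange in jig: x',1000*(d@[c,sn])+45*np.cos(bp[2]-.061),'y',1000*(d@[-sn,c])+45*np.sin(bp[2]-.061),'dyaw',bp[2]-.061,'z',t[2]-.0153)
overlay(I,[('jig',0,p),('bracket',t[2]-.0153,bp)],sys.argv[1],dict(side=(260,350,150,230),top=(260,340,140,250)))
overlay(I,[],sys.argv[1]+'n',dict(side=(260,350,150,230),top=(260,340,140,250)))
E
python3 chk.py k1
```

```text
18.75 [0.51092171 0.01179406 0.03132398] [-3.14140803e+00  1.73805299e-03 -3.08022527e+00] [-0.74149553  0.78430823 -2.20688563] [0.00015865 0.01341879 0.00017331]
flange in jig: x 23.701959568077356 y 0.2745269843383986 dyaw 0.0003673845477089599 z 0.016023982208183164
```

View pics/k1_side.png

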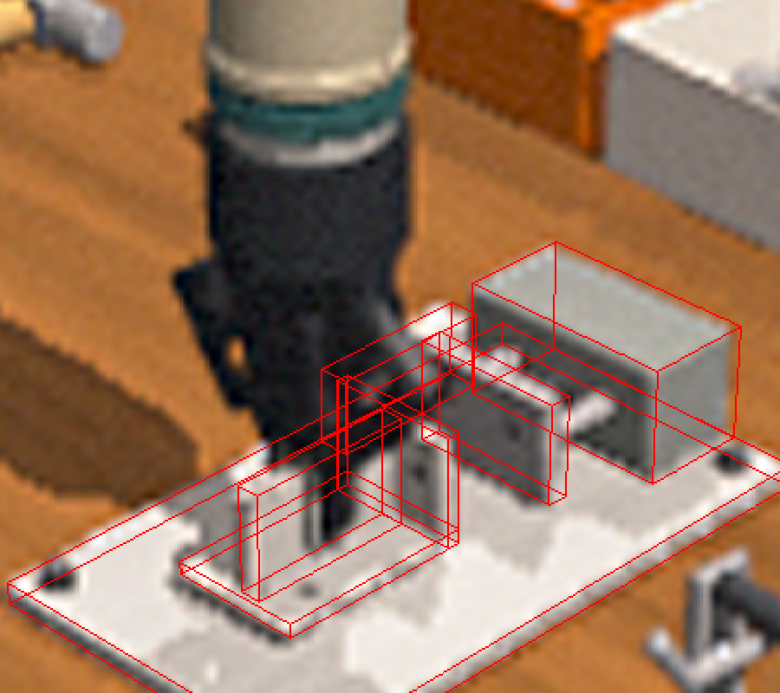

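View pics/k1_top.png

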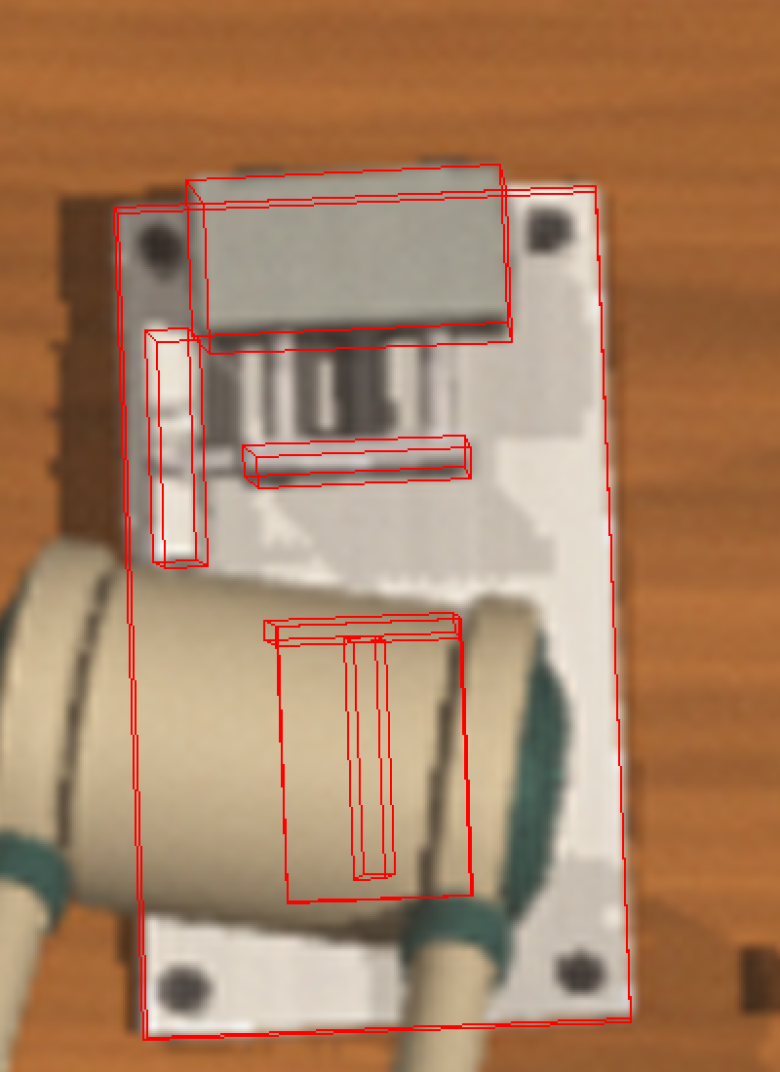

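Request:
apply_moves --plan '[-0.003,0,0,0,0,0,-1,-0.006,0,0,0,0,0,-1,-0.007,0,0,0,0,0,-1,-0.007,0,0,0,0,0,-1,-0.006,0,0,0,0,0,-1,-0.005,0,0,0,0,0,-1,-0.003,0,0,0,0,0,-1,-0.002,0,0,0,0,0,-1,-0.001,0,0,0,0,0,-1,0,0,0,0,0,0,-1]'

```text
time: 19.58
tcp_pos: [0.5501, 0.0142, 0.0305]
tcp_rot: [3.141, -0.0, -3.08]
force: [-0.5, 0.2, -2.4]
opening: 0.103
```

Request:
apply_moves --plan '[-0.001,0,0,0,0,0,-1,-0.001,0,0,0,0,0,-1,-0.001,0,0,0,0,0,-1,0,0,0,0,0,0,-1]'

```text
time: 19.92
tcp_pos: [0.5533, 0.0143, 0.0307]
tcp_rot: [3.142, 0.0, -3.08]
force: [0.2, 1.2, -2.0]
opening: 0.097
```

Request:
apply_moves --plan '[-0.001,0,0,0,0,0,-1,-0.001,0,0,0,0,0,-1,-0.001,0,0,0,0,0,-1,0,0,0,0,0,0,-1]'

```text
time: 20.25
tcp_pos: [0.5565, 0.0145, 0.0307]
tcp_rot: [-3.142, 0.001, -3.08]
force: [-0.2, -0.4, -2.8]
opening: 0.104
```

Request:
apply_moves --plan '[-0.001,0,0,0,0,0,-1,-0.001,0,0,0,0,0,-1,-0.001,0,0,0,0,0,-1,0,0,0,0,0,0,-1]'

```text
time: 20.58
tcp_pos: [0.5582, 0.0148, 0.0304]
tcp_rot: [3.141, -0.002, -3.08]
force: [-3.1, -0.2, -0.5]
opening: 0.101
```

```bash
python3 chk.py k2
```

```text
20.7833 [0.55839678 0.01477891 0.03043919] [ 3.14132826e+00 -1.30063733e-03 -3.08042949e+00] [-3.35098021  0.38816979 -0.53506768] [-0.05153266  0.41255212 -0.0631079 ]
flange in jig: x 71.27069683108772 y 0.35089721001539687 dyaw 0.0001631638592644591 z 0.015139188249827134
```

View pics/k2n_side.png

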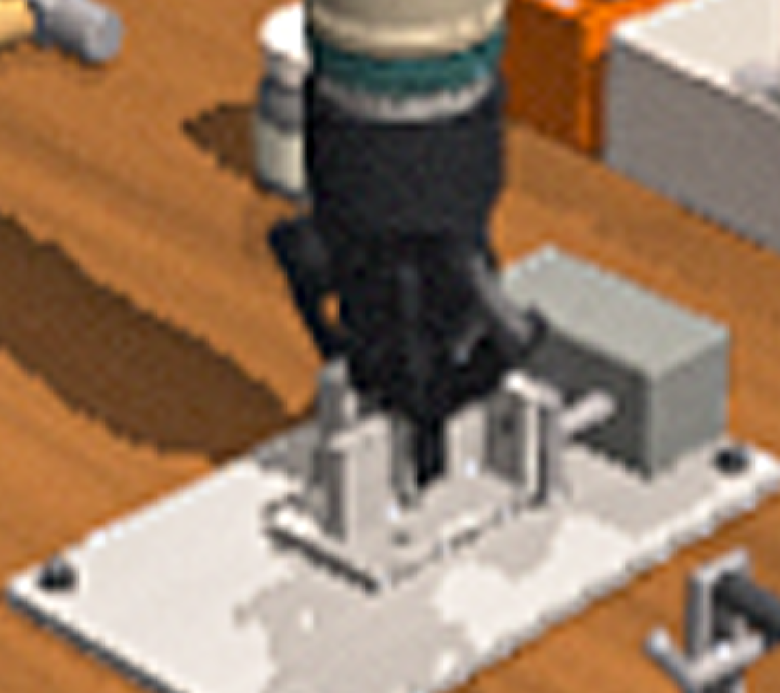

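Request:
apply_moves --plan '[-0.001,0,0,0,0,0,-1,-0.001,0,0,0,0,0,-1,-0.001,0,0,0,0,0,-1,-0.001,0,0,0,0,0,-1,0,0,0,0,0,0,-1,0,0,0,0,0,0,-1]'

```text
time: 21.28
tcp_pos: [0.5622, 0.015, 0.0304]
tcp_rot: [3.141, -0.002, -3.08]
force: [-5.2, 0.6, 0.4]
opening: 0.103
```

Request:
apply_moves --plan '[-0.001,0,0,0,0,0,-1,-0.001,0,0,0,0,0,-1,-0.001,0,0,0,0,0,-1,-0.001,0,0,0,0,0,-1,0,0,0,0,0,0,-1,0,0,0,0,0,0,-1]'

```text
time: 21.78
tcp_pos: [0.5653, 0.0152, 0.0304]
tcp_rot: [3.141, -0.004, -3.08]
force: [-7.2, -1.0, 2.2]
opening: 0.105
```

```bash
python3 chk.py k3
```

```text
21.9833 [0.56522234 0.01524652 0.03040932] [ 3.1411942  -0.00379361 -3.08039314] [-7.3697131   0.01879659  1.33246067] [-0.14439892  0.91658195 -0.11249291]
flange in jig: x 78.112066363546 y 0.40308856245069147 dyaw 0.0001995110711616177 z 0.015109321273275989
```

View pics/k3_side.png

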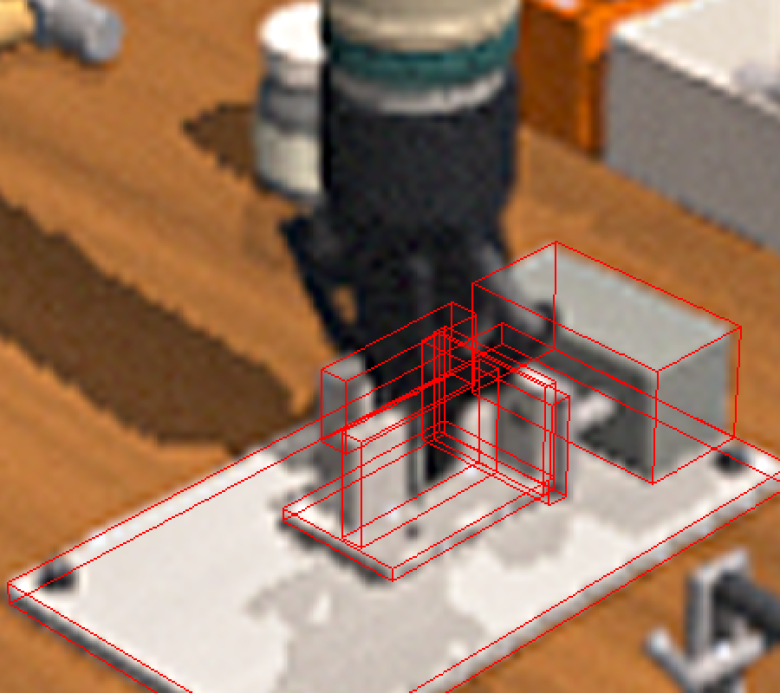

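View pics/k3n_top.png

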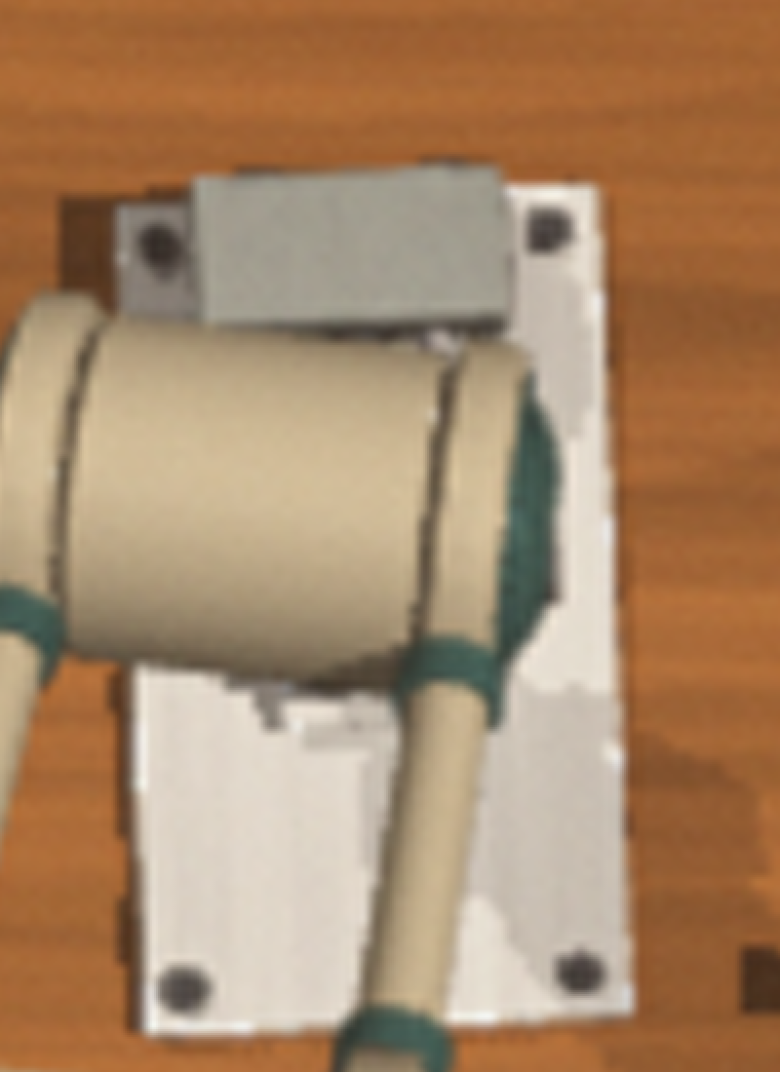

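Request:
apply_moves --plan '[-0.001,0,0,0,0,0,-1,-0.001,0,0,0,0,0,-1,-0.001,0,0,0,0,0,-1,-0.001,0,0,0,0,0,-1,-0.0006,0,0,0,0,0,-1,0,0,0,0,0,0,-1,0,0,0,0,0,0,-1,0,0,0,0,0,0,-1]'

```text
time: 22.65
tcp_pos: [0.5688, 0.0155, 0.0304]
tcp_rot: [3.141, -0.006, -3.08]
force: [-10.3, -0.8, 3.8]
opening: 0.096
```

```bash
python3 chk.py k4
```

```text
22.85 [0.56874424 0.01548814 0.03041797] [ 3.14120191 -0.00581976 -3.08017345] [-9.35408383 -0.88089271  4.04438876] [-0.15734729  1.15136107 -0.14802434]
flange in jig: x 81.64215103046806 y 0.43896357612986425 dyaw 0.00041920596400218946 z 0.015117965931756907
```

View pics/k4_side.png

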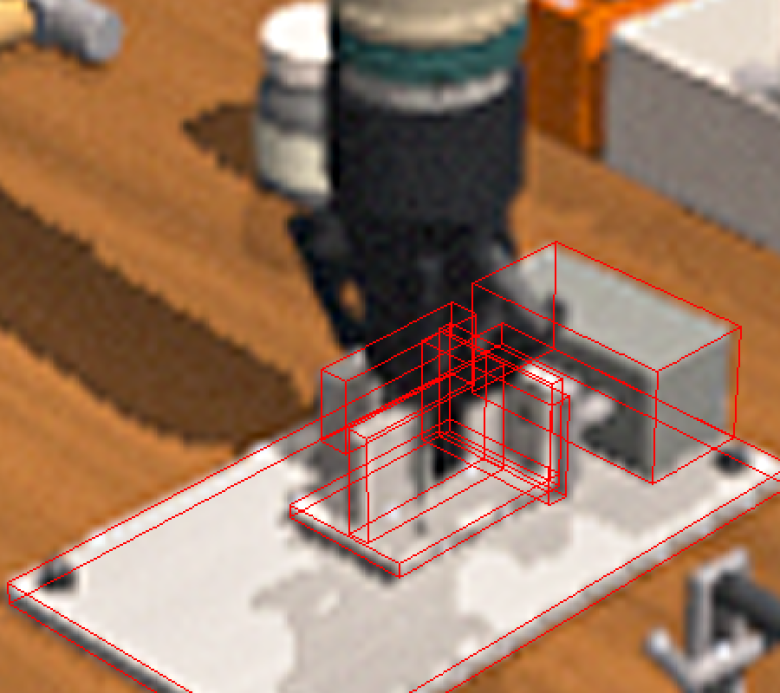

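View pics/k4n_side.png

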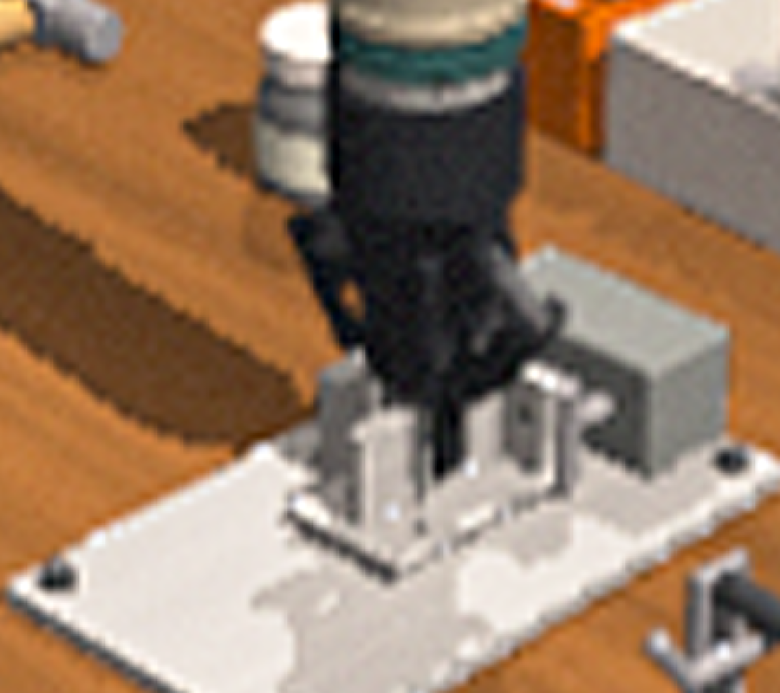

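Request:
apply_moves --plan '[0,0,0,0,0,0,-1,0,0,0,0,0,0,-1,0,0,0,0,0,0,-1,0,0,0,0,0,0,-1,0,0,0,0,0,0,-1,0,0,0,0,0,0,-1]'

```text
time: 23.35
tcp_pos: [0.5688, 0.0155, 0.0304]
tcp_rot: [3.141, -0.006, -3.08]
force: [-9.0, -1.3, 3.3]
opening: 0.102
```

```bash
python3 -c "
from pic import pic
from station import telemetry
import numpy as np
f=[]
for i in range(2):
    pic('side',220,480,130,320,'e%d'%i); s=telemetry.get_state(); f.append(s['force']); print(s['tcp_pos'],s['force'])
pic('top',190,460,130,275,'e_t')
s=telemetry.get_state();print(s['time'],s['tcp_pos'],s['force'],np.linalg.norm(s['joint_velocities']))
"
```

```text
[0.56873841 0.01548306 0.03042444] [-9.4681838  -0.5697041   3.23200206]
[0.56879032 0.01547434 0.0304456 ] [-9.98905966 -0.89474198  3.82784802]
23.5 [0.56874389 0.01547908 0.03043383] [-8.72085061 -2.51530251  3.89942465] 0.0016230630501998982
```

View pics/e1.png

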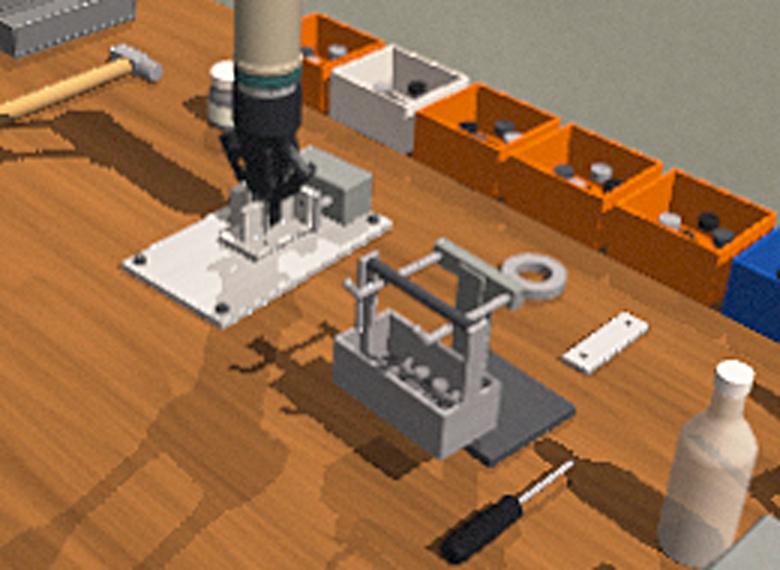

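```bash
python3 -c "
from station import job; print(job.finish_job())"
```

```text
the job is handed in; nothing more can be done
None
```

The job is handed in at about 23.5 s of the 64 s allowed, with the tote hung on the hook and the bracket held pressed against the plate. The hand-in gave no verdict, so the results below are my own last checks.

- **Tote:** I carried it upright to the hook stand, lowered its bar onto both prongs about 70 mm in front of the post and released it. It weighs about 5 N. The last side picture shows it hanging level on both prongs, clear of the arm.
- **Bracket:** It is gripped by the rib with a 100 N squeeze and was set to press on the plate.
  - The measured push is steady at about 9–10 N.
  - The flange position calculated from the arm's pose gives about 11.6 mm of plate travel, which should mean about 9.4 N. The two agree.
  - The flange is about 0.4 mm off centre and under 0.01 rad out of square or tilt. The underside is about 15 mm above the bench, which is 5 mm above the bed.
- **Bystanders:** Those I could see in the last side picture look unmoved. I did not measure them.

**Not confirmed:**
- I could not see the pointer against its marks, because the arm blocked the top view and the picture is coarse there. That it stands between them follows from the travel and force only.
- The plate also pushes the bracket upward with about 6 N. I take this to be friction on the plate, and it would bring the total contact force to about 11–12 N, still inside 6–14 N.

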